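# Lay the breakfast tray

## Task

Lay the breakfast tray: put one egg on each of the two oval egg rests, lying along the rest, stand the salt shaker that is out on the open worktop with the eggs (not the one against the back wall) upright in the middle of the round saucer, and lay the teaspoon along the spoon rest, centred across both bars. The eggs are fragile: set them down, do not drop them. The lemon and the spice jar beside them do not belong on the tray; leave them as they are.

Things in the scene. Friction and masses are not known exactly. Their poses are not given: they have to be found in the camera images.
- egg_a_mid (a point): Brown hen's egg lying on its side, 56 long x 43 x 44 mm, 62 g, fragile, rolls easily. The point is the egg's centre, 22 mm above its underside; x is its long axis.
- egg_b_mid (a point): The other brown hen's egg, same size (56 x 44 x 44 mm) and same point and axes. Either egg may go on either egg rest.
- shaker_mid (a point): Salt shaker standing upright on the open worktop, within 0.6 m ahead of the robot (a similar one against the back wall is part of the room): small clear vessel with a grey domed perforated top, round, 44 mm diameter (34 mm across the dome, which is the top 20 mm), 90 mm high, 0.1 kg. The point is its centre, 45 mm above its foot; z is up.
- teaspoon_mid (a point): Steel teaspoon lying flat, 139 mm long, 30 mm wide at the bowl, narrower along the handle (solid and about 20 mm wide to the touch at its middle), 10 mm high, 20 g. The point is half-way along it and 5 mm above its underside; x runs along the spoon.
- egg_rest_a: White ceramic egg rest on the tray, fixed: a foot 56 x 44 mm with a small oval ring (43 x 34 mm outside, long way along x) in which an egg lies on its side, long axis along x. Origin: centre of its underside; ring top 20 mm above it, centre of a resting egg about 37 mm above it. The ring is narrower than the egg, so fingers on the egg's flanks pass outside it.
- egg_rest_b: The second egg rest, identical, same origin and axes. All four holders (egg rests, saucer, spoon rest) stand about 110 mm apart, two by two in any arrangement, on the 8 mm floor of a square pale-wood tray, 248 mm a side, rim 22 mm above the worktop.
- saucer: Round white ceramic saucer for the shaker, on the tray: 72 mm across, rim 10 mm high, flat inner floor 4 mm above its origin and about 56 mm across. Origin at the centre of its underside. Fixed.
- spoon_rest: White ceramic spoon rest on the tray, fixed: two cross bars 84 mm apart along x, 16 mm high, 14 mm thick, each with 8 mm lips at its ends, 46 mm between them (across y). The spoon lies along x over both bars, either way round, middle over middle; between the bars 70 mm are free for fingers, down to a 4 mm base plate. Origin: centre of its underside.
- lemon_mid (a point): Lemon lying on the worktop, egg-like but bigger, 71 x 53 x 51 mm, yellow, with a nipple at one end: does not belong on the tray. The point is its centre.
- jar_mid (a point): Round spice jar on the open worktop, with a flat ribbed cap, 42 mm diameter, 106 mm high, of the shaker's build but taller and flat-topped: does not belong on the tray. The point is its centre, 53 mm above its foot; z is up.

How it is judged:
At the end, for the whole second after the job is handed in: Each egg lies along its own rest (10 mm, 0.4 rad of centre and x, seated at 30-45 mm); shaker upright on the saucer floor (13 mm); spoon on both bars (20 mm along, 12 mm across, 0.2 rad, either way round); lemon and jar within 30 mm of their starts, jar upright; all released, at rest (((horizontal distance between egg_a_mid and egg_rest_a below 0.01 m and z of egg_a_mid in the frame of egg_rest_a between 0.03 and 0.045 m and angle between the x axis of egg_a_mid and the x axis of egg_rest_a, either way round below 0.4 rad) or (horizontal distance between egg_a_mid and egg_rest_b below 0.01 m and z of egg_a_mid in the frame of egg_rest_b between 0.03 and 0.045 m and angle between the x axis of egg_a_mid and the x axis of egg_rest_b, either way round below 0.4 rad)) and ((horizontal distance between egg_b_mid and egg_rest_a below 0.01 m and z of egg_b_mid in the frame of egg_rest_a between 0.03 and 0.045 m and angle between the x axis of egg_b_mid and the x axis of egg_rest_a, either way round below 0.4 rad) or (horizontal distance between egg_b_mid and egg_rest_b below 0.01 m and z of egg_b_mid in the frame of egg_rest_b between 0.03 and 0.045 m and angle between the x axis of egg_b_mid and the x axis of egg_rest_b, either way round below 0.4 rad)) and horizontal distance between shaker_mid and saucer below 0.013 m and angle between shaker_mid's own z axis and vertical below 0.12 rad and z of shaker_mid in the frame of saucer below 0.055 m and x of teaspoon_mid in the frame of spoon_rest between -0.02 and 0.02 m and y of teaspoon_mid in the frame of spoon_rest between -0.012 and 0.012 m and z of teaspoon_mid in the frame of spoon_rest between 0.014 and 0.03 m and angle between the x axis of teaspoon_mid and the x axis of spoon_rest, either way round below 0.2 rad and distance of each of lemon_mid, jar_mid from where it was at the start of the episode below 0.03 m and angle between jar_mid's own z axis and vertical below 0.2 rad and linear speed of each of egg_a, egg_b, shaker, teaspoon below 0.03 m/s); the robot touches nothing.
It fails at once if an egg is dropped (falls free of the fingers faster than 0.8 m/s) (linear speed of egg_a above 0.8 m/s and contact force between the fingers and egg_a below 0.02 N).
It fails at once if an egg is dropped (falls free of the fingers faster than 0.8 m/s) (linear speed of egg_b above 0.8 m/s and contact force between the fingers and egg_b below 0.02 N).
It fails at once if the lemon or the spice jar is moved by more than 30 mm (distance of any of lemon_mid, jar_mid from where it was at the start of the episode above 0.03 m).
It also fails if it takes over 128 s, if anything falls off the work surface, if the arm or the gripper's body presses on something with over 40 N, if the wrist force passes 120 N, or if a joint passes its speed limit or range.

## Robot

A 6-joint arm with a two-finger parallel gripper is mounted at the origin on a cart in front of the work surface, level with it; the furniture and walls round the work are solid. World frame = base frame: x ahead of the robot, y to its left, z up, the work surface at z = 0. Lengths are in m, angles in rad, forces in N, time in s.
With the tool pointing down it reaches from about 0.3 to 0.775 m from the base axis. Payload 14.6 kg.
Tool frame: the origin (TCP) lies midway between the tips of the shut fingers; the grasp point (between the pads) lies 19 mm behind it; z points along the fingers, y is the direction in which the jaws open and shut (so a half turn about z gives the same grasp; the last joint's range is limited). The gripper opens to 85 mm and grips with 20 to 120 N. Pads are 22 mm wide; open, the fingers measure 114 mm over their backs; the gripper's body (76 mm by 85 mm) begins 54 mm behind the grasp point. The pads swing forward as they close: fully open they stand 13 mm farther back than shut.
Start: joints at [-1.191, 0.3, 1.521, -0, 1.321, -0.067], TCP at [0.238, -0.496, 0.231] pointing down, gripper open.
Joint ranges: [-3.03, 3.03], [-0.79, 2.21], [0.23, 2.52], [-1.04, 4.18], [0, 3.07], [-2.55, 2.55]. Speed limits (rad/s): [2.22, 2.22, 2.57, 3.14, 3.14, 3.14].

## Interface

Orientations are given as a rotation vector (axis times angle).
In Python, from cell import status, optics, job gives the robot as it stands.
- The arm moves only by the tool move_arm, never from a script. Its argument "rows" is one flat list of numbers, 7 for each row, row after row: the turn, a rotation vector about the tool's x, y, z in rad, then the shift along the tool's x, y, z in cm, then the finger opening in cm, from 0 to 8.54. A call has exactly 5 rows; each row shifts and turns the commanded pose from where the row before left it, along the tool's axes as they then stand; what a row does not reach is not made up. A row lasts 1/8 s, in which the tool goes at most 62.5 mm and 10.7 degrees, less where a joint would pass 70% of its speed; a pose out of reach is approached as far as the arm can. A call with a gripper value outside its range is refused whole. The fingers move at their own pace and stop on an object; "grip_force" is the grip in N (left out, the last holds). Time passes only in rows, so rows that do not move let the fingers close, or fill a call up. It gives the time, the measured TCP pose, the force and the opening at its end, in the units of the state.
- status.get_obs(): the state, without advancing time (a new reading comes with each control period).
- optics.capture(name): name is "scene" or "top" or "wrist"; returns a dict with "image" (384x512x3 uint8, blue, green, red), "fx", "fy", "cx", "cy" (pixels), "camera_from_world" (4x4, takes a point from world to camera coordinates). Camera axes: x right, y down, z forward; pixel columns grow to the right and rows downward; lengths in m; the calibration is good to about 2 mm. A picture is of the moment at which its call begins. There is no depth.
- job.hand_in(): hands the job in, once; it reports no verdict.
The state is a dict: "clock": time; "joint_pos": joint angles; "dq": joint speeds; "effort": joint torques, N m; "eef_pos": TCP position; "ee_rot": TCP orientation; "force": force on the tool from outside, world axes, zero at the start; "torque": the same for the moment, N m; "gripper_width": opening from 0.0 (shut) to 1.0 (fully open).
Only numpy, scipy, OpenCV 4.12 (cv2) and the standard library are available. Lean on these libraries where they do the work, as an engineer would, in place of code of your own. Each camera call takes 0.05 s, during which the arm holds its last target. There are 200 camera calls.

## Working session

There is one attempt and no reset: what is moved stays moved. The work goes in short steps, Python scripts to look and compute and a tool call to move; the robot and the scene stay as the last step left them, time stands still between calls to the robot, and variables do not carry over. Pictures are saved under pics/ and viewed, about 12 in all and at most 16, crops included, and the job is handed in when it is done.

Besides the shell and the picture viewer there is one more tool, called after ">>>" by a JSON object that holds its "fn" and its "kwargs", one argument or row to a line. move_arm: Moves the arm, as the interface text tells. Its arguments: {"type":"object","properties":{"rows":{"type":"array","items":{"type":"number"}},"grip_force":{"type":"number"}},"required":["rows"]}

```bash
ls; mkdir -p pics; cat > h.py <<'E'
import numpy as np, cv2
from cell import status, optics, job
from scipy.spatial.transform import Rotation as R
def cap(n,f=None):
    c=optics.capture(n)
    c['image']=np.array(c['image'])
    if f: cv2.imwrite('pics/'+f,c['image'])
    np.savez('/tmp/'+n+'.npz',**c)
    return c
def load(n):
    return dict(np.load('/tmp/'+n+'.npz'))
def ray(c,u,v):
    T=np.array(c['camera_from_world']); d=np.array([(u-c['cx'])/c['fx'],(v-c['cy'])/c['fy'],1.])
    return -T[:3,:3].T@T[:3,3], T[:3,:3].T@d
def onz(c,u,v,z):
    o,d=ray(c,u,v); return o+d*(z-o[2])/d[2]
def proj(c,p):
    T=np.array(c['camera_from_world']); q=T[:3,:3]@np.array(p)+T[:3,3]
    return c['fx']*q[0]/q[2]+c['cx'], c['fy']*q[1]/q[2]+c['cy']
E
python3 - <<'E'
from h import *
o=status.get_obs(); print(o)
t=cap('top'); s=cap('scene'); w=cap('wrist')
for c in (t,s,w): print(ray(c,256,192), c['fx'])
cv2.imwrite('pics/top1.png',cv2.resize(t['image'],(800,600),interpolation=cv2.INTER_CUBIC))
cv2.imwrite('pics/scene1.png',cv2.resize(s['image'],(800,600),interpolation=cv2.INTER_CUBIC))
E
```

```text
pics
{'clock': 0.0, 'joint_pos': array([-1.19063145e+00,  3.00465756e-01,  1.52159072e+00, -3.71460234e-05,
        1.32069708e+00, -6.66017075e-02]), 'dq': array([ 0.00065406,  0.00062913, -0.00052188, -0.00023096,  0.00138766,
       -0.00222015]), 'effort': array([-9.38157064e-04, -5.43507564e+01, -3.61803389e+01, -9.51703169e-05,
        3.98955628e-03, -4.49819595e-06]), 'eef_pos': array([ 0.23752886, -0.49580176,  0.23072017]), 'ee_rot': array([-3.06241926e+00, -6.95718704e-01,  3.40434596e-04]), 'force': array([-0.48475347, -0.33257177,  0.27471134]), 'torque': array([-0.00170778,  0.02058942,  0.02406027]), 'gripper_width': 1.0023227965719506}
(array([ 0.24193636, -0.02252377,  1.3630631 ]), array([ 0.2058677 , -0.01101643, -0.97861736])) 472.7114070272446
(array([-0.24018761,  0.72234264,  0.82948809]), array([ 0.57043939, -0.56745841, -0.59388122])) 396.7261869233895
(array([ 0.29627982, -0.4688275 ,  0.37379458]), array([-0.22323352, -0.12067907, -0.96737142])) 331.14609856326166
```

View pics/top1.png

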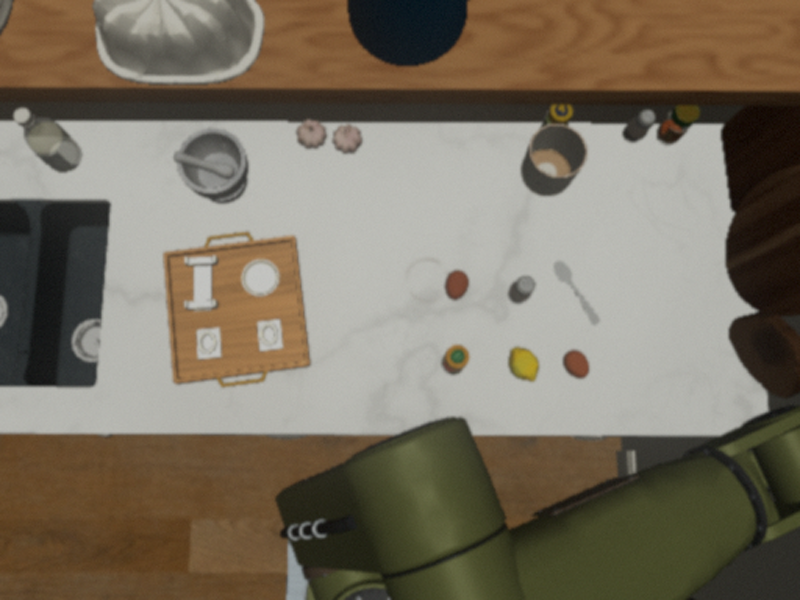

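View pics/scene1.png

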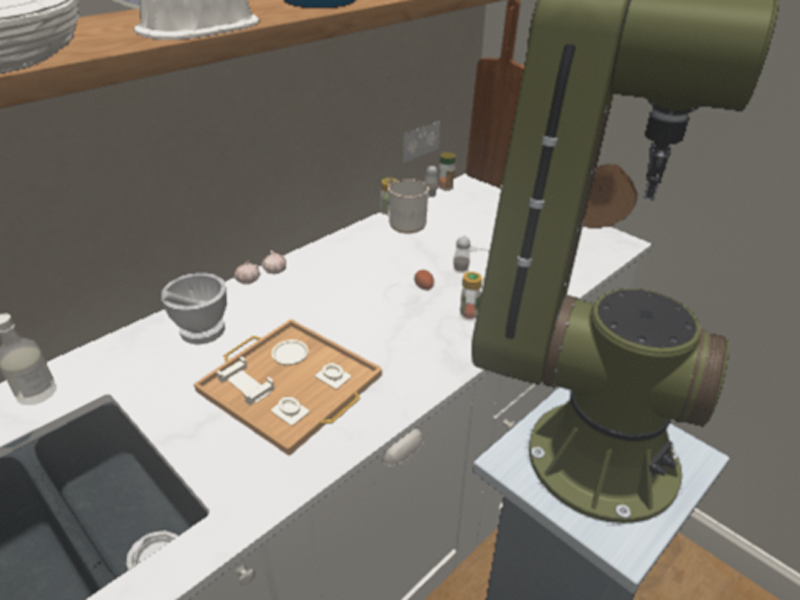

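Top view (800 px scale): eggs at (457,284) and (576,363), shaker (522,289), spoon (577,292), jar (456,359), lemon (524,363). Tray: spoon rest (203,283), saucer (261,278), egg rests (208,343) and (269,334). I'll measure these next.

```bash
python3 - <<'E'
from h import *
c=load('top'); im=c['image']; hsv=cv2.cvtColor(im,cv2.COLOR_BGR2HSV)
H,S,V=[hsv[...,i].astype(int) for i in range(3)]
def axis(cnt,z):
    p=np.array([onz(c,u,v,z)[:2] for u,v in cnt]); m=p.mean(0)
    w,e=np.linalg.eigh(np.cov((p-m).T)); a=e[:,1]
    return m.round(4), np.degrees(np.arctan2(a[1],a[0])).round(1), (4*np.sqrt(w[::-1])*1000).round(1)
def comps(mask,box,z,name,mn=40):
    k=np.zeros(mask.shape,np.uint8); x0,y0,x1,y1=[int(b*.64) for b in box]
    k[y0:y1,x0:x1]=mask[y0:y1,x0:x1]
    n,l,st,ce=cv2.connectedComponentsWithStats(k)
    for i in range(1,n):
        if st[i,4]<mn: continue
        ys,xs=np.nonzero(l==i); print(name,ce[i].round(1),st[i,4],axis(np.c_[xs,ys],z))
comps((S>110)&((H<12)|(H>170)),(430,260,610,390),.022,'egg')
comps((S>120)&(H>18)&(H<35),(490,330,550,390),.026,'lemon')
comps((S<60)&(V>110),(168,240,305,380),.02,'white')
comps((V<150),(540,250,610,335),.005,'spoon')
comps((V<150),(500,268,545,310),.045,'shaker')
comps((S>60),(435,335,480,385),.1,'jar')
comps((S>60),(155,225,320,395),.015,'tray')
print(hsv[int(284*.64),int(203*.64)],hsv[int(300*.64),int(240*.64)],hsv[int(300*.64),int(400*.64)],hsv[int(292*.64),int(579*.64)])
crop=lambda x0,y0,x1,y1,s:cv2.resize(im[int(y0*.64):int(y1*.64),int(x0*.64):int(x1*.64)],None,fx=s,fy=s,interpolation=cv2.INTER_CUBIC)
a=crop(160,230,310,390,6); b=crop(430,240,620,390,3)
q=np.zeros((600,800,3),np.uint8); 
a=cv2.resize(a,(400,int(400*a.shape[0]/a.shape[1]))); b=cv2.resize(b,(400,int(400*b.shape[0]/b.shape[1])))
q[:a.shape[0],:400]=a; q[:b.shape[0],400:]=b; cv2.imwrite('pics/c1.png',q)
E
```

```text
egg [292.2 181.6] 151 (array([ 0.5556, -0.1429]), np.float64(165.4), array([48.6, 34.8]))
egg [368.8 232.6] 165 (array([ 0.4072, -0.3595]), np.float64(-146.4), array([48. , 36.1]))
lemon [335.  232.4] 269 (array([ 0.4068, -0.2623]), np.float64(-150.0), array([60.9, 46.1]))
white [117.8 155.9] 164 (array([0.6313, 0.3697]), np.float64(94.7), array([82.5, 24.2]))
white [144.2 154.3] 76 (array([0.6366, 0.2923]), np.float64(95.0), array([79.5, 12. ]))
white [192.6 168.3] 134 (array([0.5949, 0.1484]), np.float64(-175.1), array([134. ,  13.3]))
white [128.8 180.9] 501 (array([0.5559, 0.3331]), np.float64(-175.9), array([129.9,  54.2]))
white [166.2 177.2] 449 (array([0.5676, 0.2248]), np.float64(-144.9), array([71. , 70.7]))
white [107.8 226.4] 94 (array([0.4223, 0.3858]), np.float64(-174.2), array([132.8,   8.8]))
white [172.4 214. ] 293 (array([0.4588, 0.2025]), np.float64(-175.8), array([64.9, 50.1]))
white [133.2 219.4] 298 (array([0.4425, 0.3143]), np.float64(-174.2), array([64.4, 50.8]))
white [183.2 239.1] 164 (array([0.3866, 0.1692]), np.float64(94.6), array([79.9, 22.5]))
white [156.6 240.8] 70 (array([0.3813, 0.2448]), np.float64(94.8), array([76.5, 10.1]))
shaker [333.2 185.1] 232 (array([ 0.5404, -0.258 ]), np.float64(137.9), array([59.9, 41.6]))
jar [291.5 228.9] 215 (array([ 0.4068, -0.1323]), np.float64(144.3), array([50.2, 40. ]))
tray [150.8 199. ] 5942 (array([0.5042, 0.2677]), np.float64(179.1), array([310.1, 299.4]))
[ 30   4 194] [ 15 134 152] [ 35   8 186] [ 30   9 167]
```

View pics/c1.png

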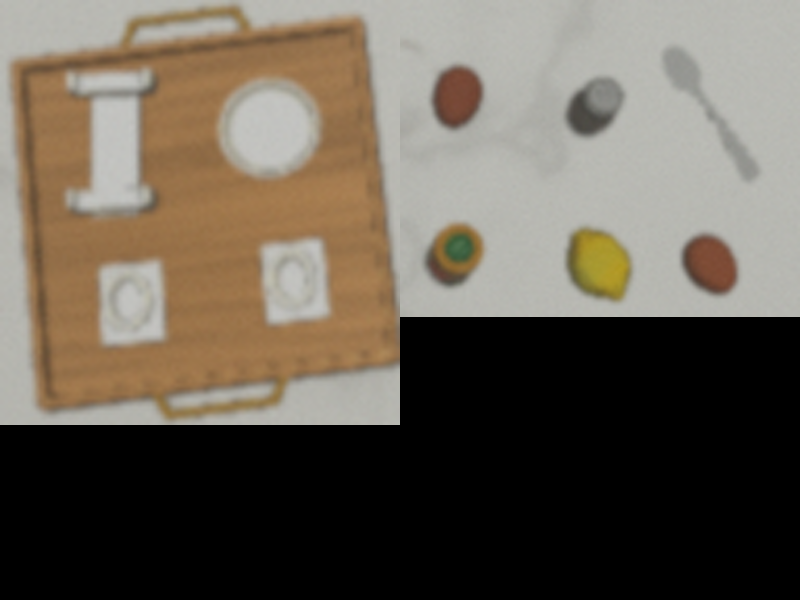

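The crop confirms the layout, with the rest axes at about 5° yaw. I'll move over the objects for a closer look with the wrist camera.

>>> {"fn": "move_arm", "kwargs": {
  "rows": [0,0,0,5.9,-2.1,0,8.5,0,0,0,5.9,-2.1,0,8.5,0,0,0,5.9,-2.1,0,8.5,0,0,0,5.9,-2.1,0,8.5,0,0,0,5.9,-2.1,0,8.5],
  "grip_force": 20
}}

```text
clock: 0.78
eef_pos: [0.459, -0.2726, 0.2313]
ee_rot: [3.064, 0.696, 0.0]
force: [1.3, -0.5, 0.5]
gripper_width: 0.997
```

>>> {"fn": "move_arm", "kwargs": {
  "rows": [0,0,0.15,0,0,0,8.5,0,0,0.15,0,0,0,8.5,0,0,0.15,0,0,0,8.5,0,0,0,0,0,0,8.5,0,0,0,0,0,0,8.5]
}}

```text
clock: 1.4
eef_pos: [0.4578, -0.2743, 0.2312]
ee_rot: [-3.141, -0.0, 0.0]
force: [0.1, 0.6, 0.0]
gripper_width: 0.997
```

```bash
python3 - <<'E'
from h import *
o=status.get_obs(); print(o['eef_pos'],o['ee_rot'],o['clock'],o['joint_pos'].round(2))
w=cap('wrist'); cv2.imwrite('pics/w1.png',cv2.resize(w['image'],(800,600),interpolation=cv2.INTER_CUBIC))
E
```

```text
[ 0.45780988 -0.27430642  0.23118178] [-3.14147646e+00 -7.54127748e-05  2.53117833e-04] 1.4 [-0.61  0.26  1.57  0.    1.31  0.96]
```

View pics/w1.png

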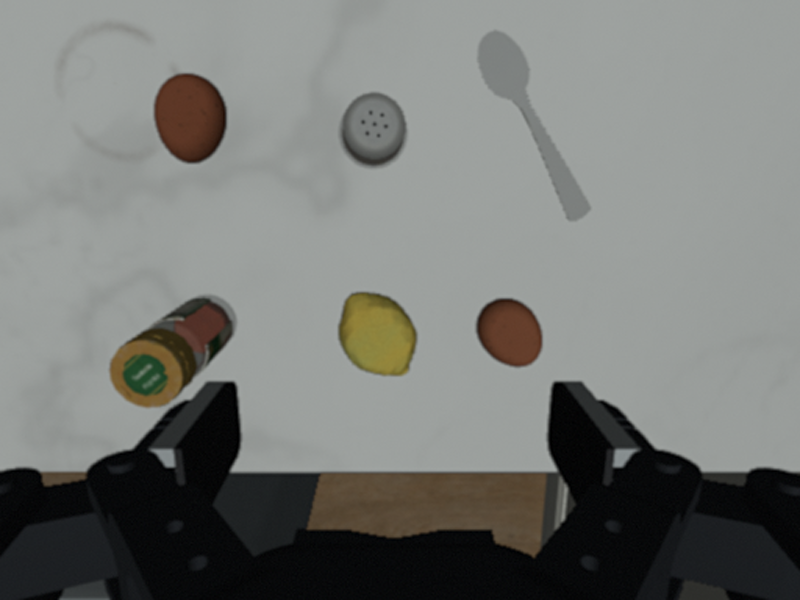

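The wrist view is clear: egg A at (190,117), egg B at (510,332), shaker dome at (374,124), spoon from (497,35) to (578,218).

```bash
cat >> h.py <<'E'
def pts(c,mask,box,z,name,mn=60):
    k=np.zeros(mask.shape,np.uint8); x0,y0,x1,y1=[int(b*.64) for b in box]
    k[y0:y1,x0:x1]=mask[y0:y1,x0:x1]
    n,l,st,ce=cv2.connectedComponentsWithStats(k)
    out=[]
    for i in range(1,n):
        if st[i,4]<mn: continue
        ys,xs=np.nonzero(l==i)
        p=np.array([onz(c,u,v,z)[:2] for u,v in zip(xs,ys)])
        (cx,cy),(a,b),t=cv2.minAreaRect((p*1000).astype(np.float32))
        m=p.mean(0); w,e=np.linalg.eigh(np.cov((p-m).T)); ax=e[:,1]
        print(name,'px',(ce[i]/.64).round(0),st[i,4],'mean',m.round(4),'rect',round(cx),round(cy),round(a),round(b),'yaw',np.degrees(np.arctan(ax[1]/ax[0])).round(1),'4sig',(4000*np.sqrt(w[::-1])).round(1))
        out.append(p)
    return out
def masks(c):
    hsv=cv2.cvtColor(c['image'],cv2.COLOR_BGR2HSV); return [hsv[...,i].astype(int) for i in range(3)]
def goto(x,y,z,yaw,vmax=5.5):
    "print yaw turn and tool-axis shifts (cm) after the turn; tool x yaw in deg"
    o=status.get_obs(); M=R.from_rotvec(o['ee_rot']).as_matrix(); cur=np.degrees(np.arctan2(M[1,0],M[0,0]))
    d=(yaw-cur+90)%180-90; yw=np.radians(cur+d)
    D=np.array([x,y,z])-o['eef_pos']
    dx=D[0]*np.cos(yw)+D[1]*np.sin(yw); dy=D[0]*np.sin(yw)-D[1]*np.cos(yw)
    tilt=np.degrees(np.arccos(-M[2,2]))
    print(f'cur yaw {cur:.1f} tilt {tilt:.2f} q6 {o["joint_pos"][5]:.2f}; turn tool-z {-np.radians(d):.3f} rad; then dx {dx*100:.2f} dy {dy*100:.2f} dz {-D[2]*100:.2f} cm')
E
python3 - <<'E'
from h import *
c=load('wrist'); H,S,V=masks(c)
print('bg',V[50,380],V[80,250],'spoon',V[40,322],V[110,352],S[40,322])
pts(c,(S>80)&((H<14)|(H>170)),(140,60,240,170),.022,'eggA')
pts(c,(S>80)&((H<14)|(H>170)),(460,290,560,375),.022,'eggB')
pts(c,(V<145),(460,15,610,235),.004,'spoon')
pts(c,(V<145),(325,80,425,175),.07,'shaker')
# dome centre: perforation px and foot
print('dome top', onz(c,374*.64,124*.64,.09), onz(c,374*.64,124*.64,.08))
E
```

```text
bg 160 122 spoon 130 126 8
eggA px [189. 117.] 1950 mean [ 0.5525 -0.1448] rect 551 -144 44 53 yaw -6.8 4sig [52.9 44.6]
eggB px [509. 332.] 1315 mean [ 0.4069 -0.3587] rect 406 -359 53 40 yaw 36.8 4sig [54.3 40.6]
spoon px [528. 114.] 2126 mean [ 0.5549 -0.3671] rect 545 -370 139 30 yaw 31.6 4sig [170.6  24. ]
shaker px [372. 130.] 1734 mean [ 0.5413 -0.264 ] rect 541 -264 39 40 yaw -15.6 4sig [41.1 38.9]
dome top [ 0.54319425 -0.26566948  0.09      ] [ 0.54390664 -0.26532046  0.08      ]
```

```bash
python3 - <<'E'
from h import *
c=load('wrist'); H,S,V=masks(c)
p=pts(c,(V<145),(460,15,610,235),.004,'spoon')[0]
r=cv2.minAreaRect((p*1000).astype(np.float32)); b=cv2.boxPoints(r); print(r, [np.degrees(np.arctan2(*(b[i+1]-b[i])[::-1])) for i in (0,1)])
for yaw in (29,31.6): goto(.545,-.370,.0025,yaw)
E
```

```text
spoon px [528. 114.] 2126 mean [ 0.5549 -0.3671] rect 545 -370 139 30 yaw 31.6 4sig [170.6  24. ]
((544.522216796875, -370.2457275390625), (138.70977783203125, 29.71047019958496), 28.38372039794922) [np.float32(-61.616383), np.float32(28.383722)]
cur yaw -0.0 tilt 0.01 q6 0.96; turn tool-z -0.507 rad; then dx 2.98 dy 12.60 dz 22.87 cm
cur yaw -0.0 tilt 0.01 q6 0.96; turn tool-z -0.552 rad; then dx 2.41 dy 12.72 dz 22.87 cm
```

>>> {"fn": "move_arm", "kwargs": {
  "rows": [0,0,-0.133,0,0,2,7,0,0,-0.133,0,0,2,7,0,0,-0.133,0,0,2,7,0,0,-0.133,0,0,2,7,0,0,0,0.65,3.16,1,7]
}}

```text
clock: 2.08
eef_pos: [0.4791, -0.2977, 0.1405]
ee_rot: [-3.029, -0.828, 0.001]
force: [0.3, 0.1, 1.1]
gripper_width: 0.82
```

>>> {"fn": "move_arm", "kwargs": {
  "rows": [0,0,0,0.65,3.17,1,7,0,0,0,0.65,3.17,1,7,0,0,0,0.7,3.17,1,7,0,0,0,0,0,2,7,0,0,0,0,0,0,7]
}}

```text
clock: 2.7
eef_pos: [0.5436, -0.3694, 0.089]
ee_rot: [-3.029, -0.822, 0.004]
force: [0.4, 0.4, 0.8]
gripper_width: 0.823
```

```bash
python3 - <<'E'
from h import *
c=cap('wrist'); cv2.imwrite('pics/w2.png',cv2.resize(c['image'],(800,600),interpolation=cv2.INTER_CUBIC))
goto(.545,-.370,.0025,30.5)
print(status.get_obs()['force'])
E
```

```text
cur yaw 30.4 tilt 0.11 q6 0.39; turn tool-z -0.003 rad; then dx 0.07 dy 0.08 dz 8.81 cm
[-0.15008086  0.65135011  0.55220201]
```

View pics/w2.png

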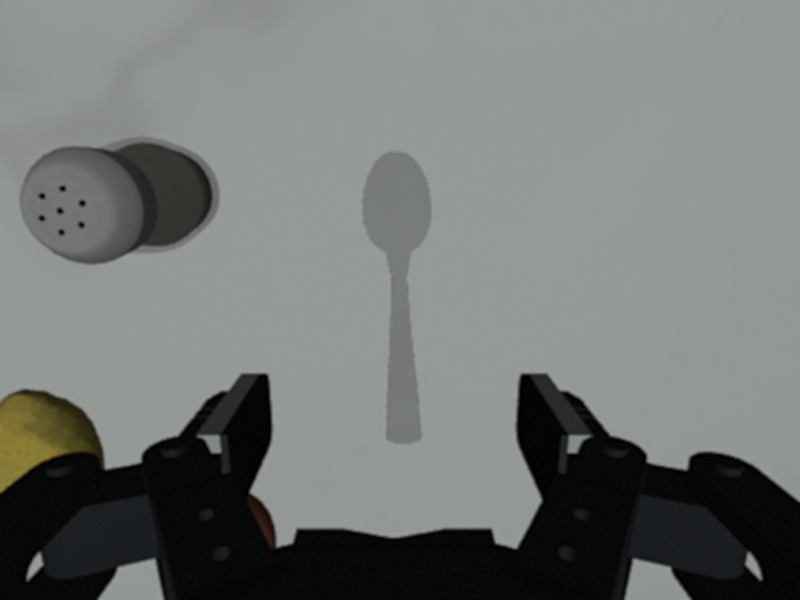

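The spoon is centred between the jaws, from (397,152) to (404,443). I'll descend and grip.

>>> {"fn": "move_arm", "kwargs": {
  "rows": [0,0,0,0.07,0,3,7,0,0,0,0,0.08,3,7,0,0,0,0,0,1.8,7,0,0,0,0,0,0.9,7,0,0,0,0,0,0,5]
}}

```text
clock: 3.38
eef_pos: [0.5458, -0.3707, 0.0046]
ee_rot: [3.032, 0.821, 0.0]
force: [-0.4, 0.1, 0.3]
gripper_width: 0.622
```

>>> {"fn": "move_arm", "kwargs": {
  "rows": [0,0,0,0,0,0,3,0,0,0,0,0,0,0,0,0,0,0,0,0,0,0,0,0,0,0,0,0,0,0,0,0,0,0,0]
}}

```text
clock: 4.0
eef_pos: [0.5481, -0.373, 0.0095]
ee_rot: [3.025, 0.819, 0.009]
force: [-0.6, -1.5, 26.9]
gripper_width: -0.003
```

```bash
python3 - <<'E'
from h import *
c=cap('wrist'); cv2.imwrite('pics/w3.png',cv2.resize(c['image'],(800,600),interpolation=cv2.INTER_CUBIC))
print(status.get_obs()['eef_pos'],proj(c,status.get_obs()['eef_pos'])/np.array(.64))
E
```

```text
[ 0.54815632 -0.37300564  0.00943722] [390.53449935 387.48524508]
```

View pics/w3.png

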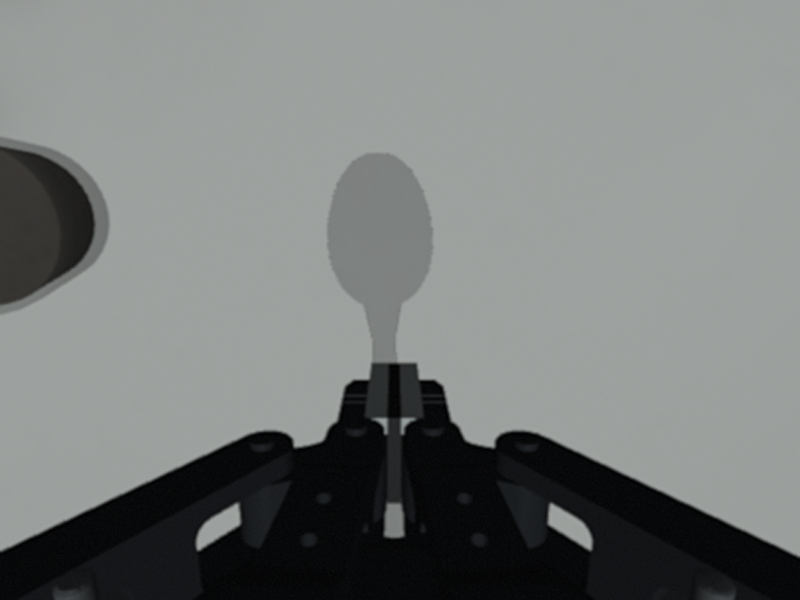

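The fingers closed over the spoon, because the tips stand farther back while part-open. I'll lift, open to 3.6 cm, and feel for the worktop.

>>> {"fn": "move_arm", "kwargs": {
  "rows": [0,0,0,0,0,-1.5,0,0,0,0,0,0,-0.5,0,0,0,0,0,0,0,3.6,0,0,0,0,0,0,3.6,0,0,0,0,0,0,3.6]
}}

```text
clock: 4.68
eef_pos: [0.5455, -0.3705, 0.0237]
ee_rot: [-3.032, -0.821, 0.001]
force: [0.8, -0.7, -0.6]
gripper_width: 0.425
```

>>> {"fn": "move_arm", "kwargs": {
  "rows": [0,0,0,0,0,1,3.6,0,0,0,0,0,1,3.6,0,0,0,0,0,0.1,3.6,0,0,0,0,0,0,3.6,0,0,0,0,0,0,3.6]
}}

```text
clock: 5.3
eef_pos: [0.5458, -0.3708, 0.0036]
ee_rot: [3.032, 0.821, 0.001]
force: [1.2, 0.6, 0.3]
gripper_width: 0.423
```

>>> {"fn": "move_arm", "kwargs": {
  "rows": [0,0,0,0,0,0.2,3.6,0,0,0,0,0,0,3.6,0,0,0,0,0,0,3.6,0,0,0,0,0,0,3.6,0,0,0,0,0,0,3.6]
}}

```text
clock: 5.92
eef_pos: [0.5457, -0.3707, 0.0013]
ee_rot: [3.032, 0.821, 0.0]
force: [0.3, 0.3, -0.2]
gripper_width: 0.422
```

```bash
python3 - <<'E'
from h import *
c=cap('wrist'); cv2.imwrite('pics/w4.png',cv2.resize(c['image'],(800,600),interpolation=cv2.INTER_CUBIC))
o=status.get_obs();print(o['eef_pos'],proj(c,o['eef_pos'])/np.array(.64),o['force'],o['gripper_width'])
E
```

```text
[ 0.54566571 -0.37068893  0.00130918] [390.55059373 387.54039218] [-0.2798395   0.30711877 -0.72679134] 0.42310273439623486
```

View pics/w4.png

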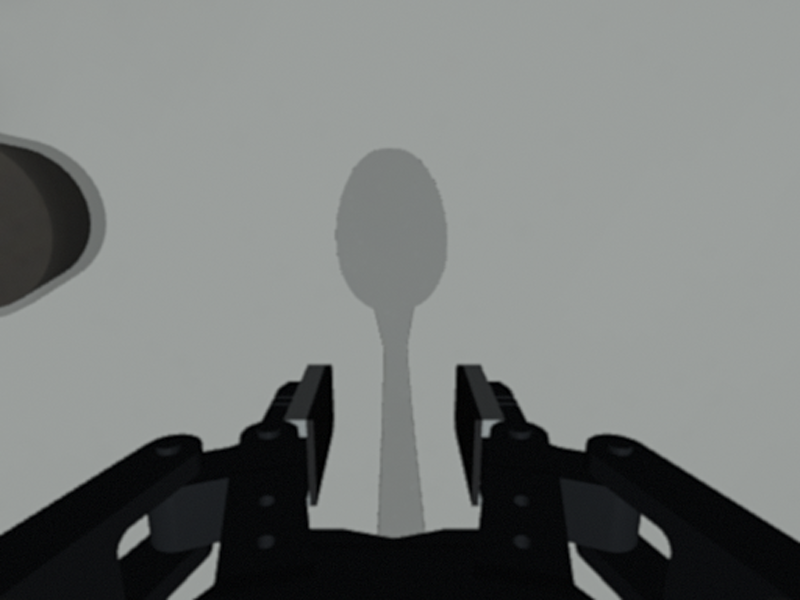

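>>> {"fn": "move_arm", "kwargs": {
  "rows": [0,0,0,0,0,0.2,3.6,0,0,0,0,0,0,3.6,0,0,0,0,0,0.2,3.6,0,0,0,0,0,0,3.6,0,0,0,0,0,0,3.6]
}}

```text
clock: 6.6
eef_pos: [0.5458, -0.3708, -0.001]
ee_rot: [3.032, 0.821, 0.0]
force: [-7.4, 5.7, 18.4]
gripper_width: 0.423
```

>>> {"fn": "move_arm", "kwargs": {
  "rows": [0,0,0,0,0,0.1,3.6,0,0,0,0,0,0,3.6,0,0,0,0,0,0,3.6,0,0,0,0,0,0,3.6,0,0,0,0,0,0,3.6]
}}

```text
clock: 7.22
eef_pos: [0.5458, -0.3708, -0.0011]
ee_rot: [3.032, 0.821, 0.0]
force: [-12.4, 8.2, 27.1]
gripper_width: 0.423
```

>>> {"fn": "move_arm", "kwargs": {
  "rows": [0,0,0,0,0,-0.25,3.6,0,0,0,0,0,0,3.0,0,0,0,0,0,0,2.6,0,0,0,0,0,0,2.2,0,0,0,0,0,0,2.0]
}}

```text
clock: 7.85
eef_pos: [0.5463, -0.371, 0.0001]
ee_rot: [3.031, 0.821, 0.002]
force: [-2.8, 2.3, 12.6]
gripper_width: 0.274
```

>>> {"fn": "move_arm", "kwargs": {
  "rows": [0,0,0,0,0,0,1.8,0,0,0,0,0,0,1.6,0,0,0,0,0,0,1.4,0,0,0,0,0,0,1.2,0,0,0,0,0,0,1.0]
}}

```text
clock: 8.48
eef_pos: [0.5463, -0.371, 0.0001]
ee_rot: [3.031, 0.821, 0.002]
force: [-2.9, 2.1, 13.2]
gripper_width: 0.279
```

It stopped at about 23 mm, so the spoon is gripped. Lifting.

>>> {"fn": "move_arm", "kwargs": {
  "rows": [0,0,0,0,0,-0.2,0.5,0,0,0,0,0,-0.5,0,0,0,0,0,0,-1,0,0,0,0,0,0,-2,0,0,0,0,0,0,-3,0]
}}

```text
clock: 9.1
eef_pos: [0.5455, -0.3705, 0.0671]
ee_rot: [-3.032, -0.821, 0.001]
force: [0.5, 0.4, 0.1]
gripper_width: 0.271
```

>>> {"fn": "move_arm", "kwargs": {
  "rows": [0,0,0,0,0,-4,0,0,0,0,0,0,-4,0,0,0,0,0,0,-4,0,0,0,0,0,0,0,0,0,0,0,0,0,0,0]
}}

```text
clock: 9.72
eef_pos: [0.5454, -0.3705, 0.1859]
ee_rot: [-3.032, -0.821, 0.0]
force: [-0.4, -0.9, -1.0]
gripper_width: 0.271
```

```bash
python3 - <<'E'
from h import *
c=cap('wrist'); cv2.imwrite('pics/w5.png',cv2.resize(c['image'],(640,480)))
o=status.get_obs();print(o['eef_pos'],o['force'],o['gripper_width'])
goto(.5559,.3331,.20,4.6)
goto(.5559,.3331,.20,184.6)
E
```

```text
[ 0.54531645 -0.37039599  0.18512024] [-0.78788682  1.32359594 -0.06487648] 0.27536464397596794
cur yaw 30.3 tilt 0.08 q6 0.39; turn tool-z 0.449 rad; then dx 6.70 dy -70.04 dz -1.49 cm
cur yaw 30.3 tilt 0.08 q6 0.39; turn tool-z 0.449 rad; then dx 6.70 dy -70.04 dz -1.49 cm
```

View pics/w5.png

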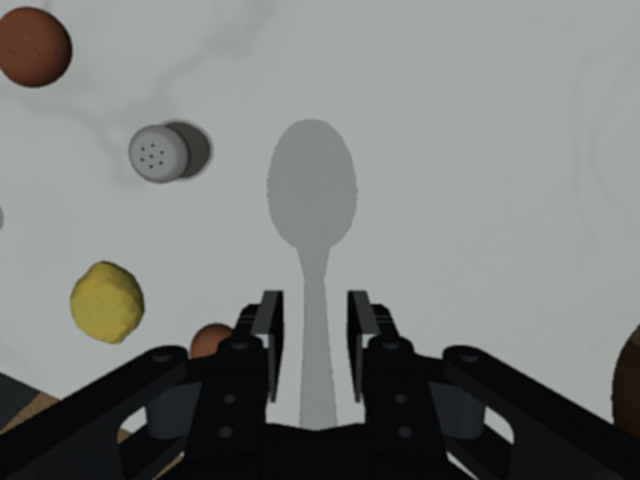

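The spoon is held with its bowl forward. Carrying it over the tray.

>>> {"fn": "move_arm", "kwargs": {
  "rows": [0,0,0.15,0,0,0,0,0,0,0.15,0,0,0,0,0,0,0.149,0,0,0,0,0,0,0,0.4,-4,0,0,0,0,0,0.55,-6,0,0]
}}

```text
clock: 10.4
eef_pos: [0.5464, -0.2697, 0.1843]
ee_rot: [-3.138, -0.122, 0.003]
force: [1.5, -0.4, 0.4]
gripper_width: 0.269
```

>>> {"fn": "move_arm", "kwargs": {
  "rows": [0,0,0,0.6,-6,0,0,0,0,0,0.6,-6,0,0,0,0,0,0.6,-6,0,0,0,0,0,0.6,-6,0,0,0,0,0,0.6,-6,0,0]
}}

```text
clock: 11.02
eef_pos: [0.5525, 0.0331, 0.185]
ee_rot: [-3.139, -0.125, 0.002]
force: [0.4, 0.1, 0.8]
gripper_width: 0.273
```

>>> {"fn": "move_arm", "kwargs": {
  "rows": [0,0,0,0.6,-6,0,0,0,0,0,0.6,-6,0,0,0,0,0,0.6,-6,0,0,0,0,0,0.6,-6,0,0,0,0,0,0.6,-6,0,0]
}}

```text
clock: 11.65
eef_pos: [0.5586, 0.3345, 0.1847]
ee_rot: [3.138, 0.125, -0.002]
force: [1.4, -0.4, 0.1]
gripper_width: 0.268
```

>>> {"fn": "move_arm", "kwargs": {
  "rows": [0,0,0,0,0,0,0,0,0,0,0,0,0,0,0,0,0,0,0,0,0,0,0,0,0,0,0,0,0,0,0,0,0,0,0]
}}

```text
clock: 12.28
eef_pos: [0.5593, 0.3321, 0.186]
ee_rot: [-3.139, -0.124, -0.0]
force: [0.2, -0.4, -0.1]
gripper_width: 0.273
```

```bash
python3 - <<'E'
from h import *
c=load('wrist'); T=np.array(c['camera_from_world'])
# spoon bowl tip in hand at previous picture
p=onz(c,312*.8,119*.8,.190); print('tip dist',np.linalg.norm(p[:2]-[.5453,-.3704])); 
c=cap('wrist'); cv2.imwrite('pics/w6.png',cv2.resize(c['image'],(800,600),interpolation=cv2.INTER_CUBIC))
o=status.get_obs();print(o['eef_pos'],o['force'],o['gripper_width'],o['clock'])
goto(.5559,.3331,.20,4.6)
E
```

```text
tip dist 0.06845154618914051
[0.55931285 0.33223497 0.1859402 ] [-0.09666951 -0.15740701 -0.63315387] 0.2752985659611478 12.325
cur yaw 4.5 tilt 0.01 q6 1.97; turn tool-z -0.001 rad; then dx -0.33 dy -0.11 dz -1.41 cm
```

View pics/w6.png

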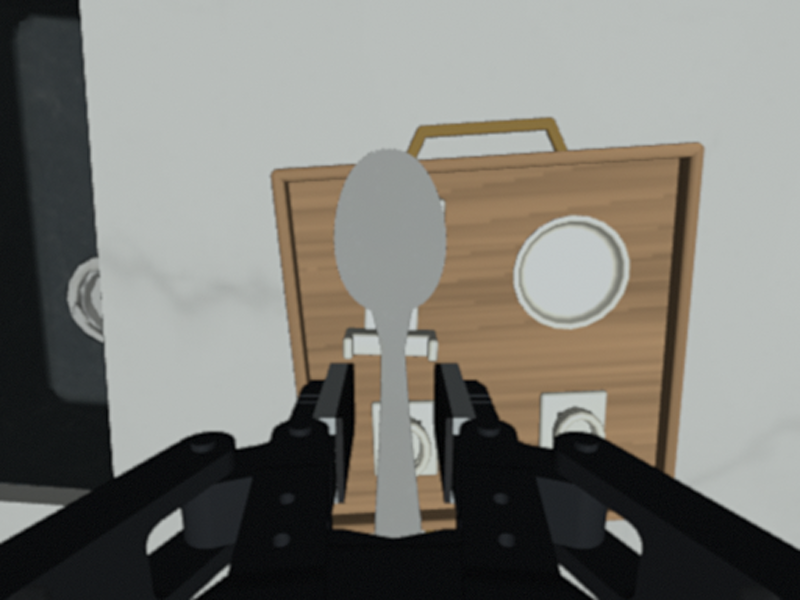

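```bash
python3 - <<'E'
from h import *
c=load('wrist')
for n,u,v,z in [('trayTL',275,172,.022),('trayTR',702,148,.022),('trayBRish',676,500,.022),('lipL',349,345,.03),('lipR',433,343,.03),('barfrontL',353,355,.016),('farlipR',444,208,.03)]:
    print(n,onz(c,u*.64,v*.64,z).round(4))
H,S,V=masks(c)
pts(c,(S<50)&(V>140),(505,205,640,335),.018,'saucer')
t=load('top'); H,S,V=masks(t)
pts(t,(S<45)&(V>110),(175,250,225,320),.022,'sprest')
E
```

```text
trayTL [0.6147 0.4033 0.022 ]
trayTR [0.647  0.1615 0.022 ]
trayBRish [0.4182 0.1256 0.022 ]
lipL [0.5158 0.3545 0.03  ]
lipR [0.5211 0.3035 0.03  ]
barfrontL [0.5042 0.3525 0.016 ]
farlipR [0.6026 0.3052 0.03  ]
saucer px [569. 272.] 4004 mean [0.5692 0.2239] rect 568 223 70 71 yaw 43.0 4sig [70.5 70. ]
sprest px [201. 282.] 481 mean [0.5564 0.3325] rect 557 335 100 58 yaw 3.3 4sig [126.4  53.3]
```

>>> {"fn": "move_arm", "kwargs": {
  "rows": [0,0,0,-0.1,0,4,0,0,0,0,0,0,4,0,0,0,0,0,0,4,0,0,0,0,0,0,2.5,0,0,0,0,0,0,1,0]
}}

```text
clock: 12.95
eef_pos: [0.5577, 0.3322, 0.0294]
ee_rot: [3.138, 0.125, -0.003]
force: [0.3, -0.8, 0.3]
gripper_width: 0.273
```

>>> {"fn": "move_arm", "kwargs": {
  "rows": [0,0,0,0,0,0.2,0,0,0,0,0,0,0.1,0,0,0,0,0,0,0,0,0,0,0,0,0,0,0,0,0,0,0,0,0,0]
}}

```text
clock: 13.58
eef_pos: [0.5582, 0.3326, 0.0281]
ee_rot: [-3.139, -0.125, -0.001]
force: [-0.1, 0.2, 0.5]
gripper_width: 0.273
```

```bash
python3 - <<'E'
from h import *
c=cap('wrist'); cv2.imwrite('pics/w7.png',cv2.resize(c['image'],(800,600),interpolation=cv2.INTER_CUBIC))
o=status.get_obs();print(o['eef_pos'],o['force'],o['gripper_width'],o['clock'])
E
```

```text
[0.55819934 0.33262156 0.02795339] [ 0.08843363 -0.61326591 -0.29360091] 0.27441579987729137 13.625
```

View pics/w7.png

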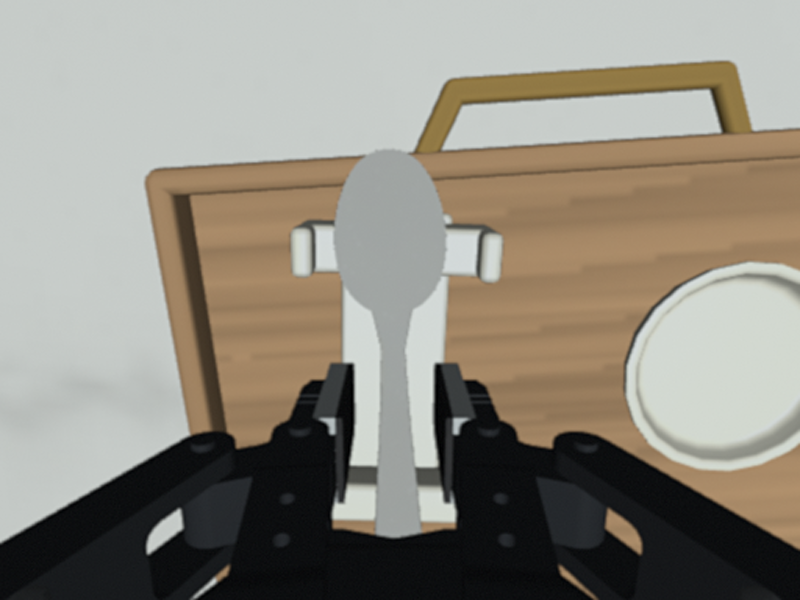

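The spoon is over both bars: far bar lips at (302,250) and (490,256), near bar at about (393,500). I'll check the centring numerically.

```bash
python3 - <<'E'
from h import *
c=load('wrist')
for n,u,v,z in [('farL',302,230,.032),('farR',490,236,.032),('far top near edge',460,275,.024),('near far-edge',393,485,.024),('bowltip',389,150,.034)]:
    print(n,onz(c,u*.64,v*.64,z).round(4))
E
```

```text
farL [0.6043 0.3596 0.032 ]
farR [0.6067 0.3091 0.032 ]
far top near edge [0.5938 0.3148 0.024 ]
near far-edge [0.5228 0.3287 0.024 ]
bowltip [0.6266 0.3379 0.034 ]
```

>>> {"fn": "move_arm", "kwargs": {
  "rows": [0,0,0,0,0,0.15,0,0,0,0,0,0,0.15,0,0,0,0,0,0,0,0,0,0,0,0,0,0,0,0,0,0,0,0,0,0]
}}

```text
clock: 14.25
eef_pos: [0.5582, 0.3326, 0.0248]
ee_rot: [-3.139, -0.125, 0.0]
force: [0.1, -0.4, 0.2]
gripper_width: 0.273
```

>>> {"fn": "move_arm", "kwargs": {
  "rows": [0,0,0,0,0,0.15,0,0,0,0,0,0,0,0,0,0,0,0,0,0,2.6,0,0,0,0,0,0,3.2,0,0,0,0,0,0,4]
}}

```text
clock: 14.88
eef_pos: [0.5581, 0.3325, 0.0231]
ee_rot: [3.139, 0.125, -0.0]
force: [0.1, 0.1, -1.2]
gripper_width: 0.466
```

>>> {"fn": "move_arm", "kwargs": {
  "rows": [0,0,0,0,0,0,4,0,0,0,0,0,-1,4,0,0,0,0,0,-3,4,0,0,0,0,0,-6,6,0,0,0,0,0,-6,6]
}}

```text
clock: 15.5
eef_pos: [0.5579, 0.3325, 0.1858]
ee_rot: [-3.139, -0.125, -0.0]
force: [0.0, 0.9, 0.6]
gripper_width: 0.707
```

```bash
python3 - <<'E'
from h import *
t=cap('top'); H,S,V=masks(t)
b=t['image'][140:250,95:205]; cv2.imwrite('pics/c2.png',cv2.resize(b,None,fx=5,fy=5,interpolation=cv2.INTER_CUBIC))
w=cap('wrist'); cv2.imwrite('pics/w8.png',cv2.resize(w['image'],(800,600),interpolation=cv2.INTER_CUBIC))
o=status.get_obs();print(o['eef_pos'],o['clock'],o['joint_pos'])
E
```

```text
[0.5601552  0.33368003 0.19189629] 15.6 [4.81074433e-01 5.53064643e-01 1.25627772e+00 2.13885389e-05
 1.32005164e+00 1.97199786e+00]
```

View pics/w8.png

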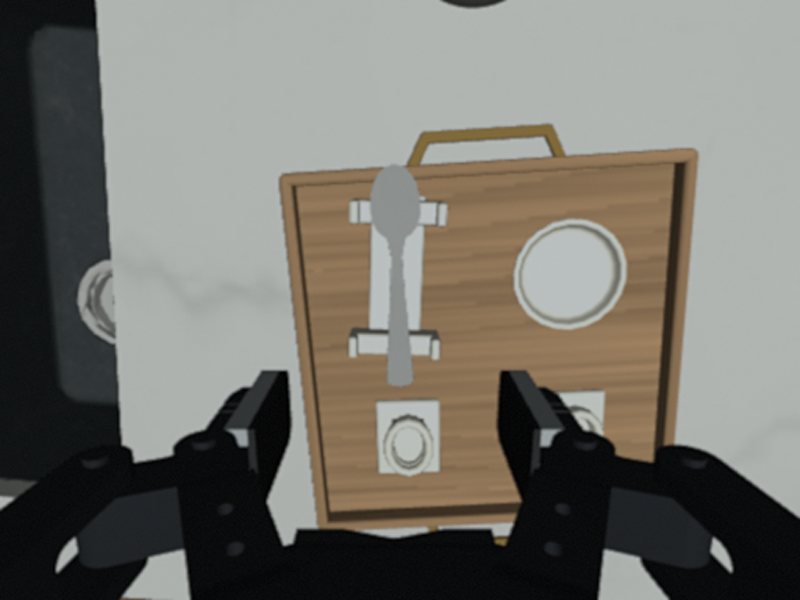

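The spoon lies across both bars, centred. Next I'll step back so that both egg rests are ahead of the fingers, and measure them.

>>> {"fn": "move_arm", "kwargs": {
  "rows": [0,0,0,-5.1,1.45,-0.3,6.5,0,0,0,-5.1,1.45,0,6.5,0,0,0,-5.1,1.45,0,6.5,0,0,0,-5.2,1.45,0,6.5,0,0,0,0,0,0,6.5]
}}

```text
clock: 16.23
eef_pos: [0.3562, 0.2576, 0.1869]
ee_rot: [-3.139, -0.127, -0.001]
force: [0.1, 0.5, 0.3]
gripper_width: 0.759
```

```bash
python3 - <<'E'
from h import *
c=cap('wrist'); H,S,V=masks(c); I=c['image']
cv2.imwrite('pics/w9.png',cv2.resize(I,(800,600),interpolation=cv2.INTER_CUBIC))
o=status.get_obs();print(o['eef_pos'],o['dq'].round(3))
for z in (.012,.018): 
  pts(c,(S<45)&(V>130),(180,100,640,480),z,'white z%.3f'%z,400)
E
```

```text
[0.35795024 0.25839379 0.18732329] [-0.01   0.051 -0.062 -0.002 -0.003 -0.004]
white z0.012 px [423. 300.] 28406 mean [0.3391 0.2361] rect 376 239 305 184 yaw -85.8 4sig [357.9 134.6]
white z0.012 px [308. 132.] 2018 mean [0.4355 0.3129] rect 435 313 37 44 yaw -86.6 4sig [50.7 42. ]
white z0.012 px [502. 126.] 1641 mean [0.4477 0.2002] rect 447 200 29 44 yaw -85.8 4sig [50.4 34.2]
white z0.012 px [410. 236.] 1036 mean [0.3798 0.2478] rect 380 248 13 80 yaw -82.1 4sig [87.5 14.6]
white z0.018 px [423. 300.] 28406 mean [0.3406 0.2366] rect 377 239 299 180 yaw -85.8 4sig [351.2 132. ]
white z0.018 px [308. 132.] 2018 mean [0.4352 0.3119] rect 435 312 36 43 yaw -86.6 4sig [49.8 41.2]
white z0.018 px [502. 126.] 1641 mean [0.4472 0.2013] rect 447 201 29 43 yaw -85.8 4sig [49.5 33.6]
white z0.018 px [410. 236.] 1036 mean [0.3806 0.248 ] rect 380 248 12 78 yaw -82.1 4sig [85.9 14.3]
```

View pics/w9.png

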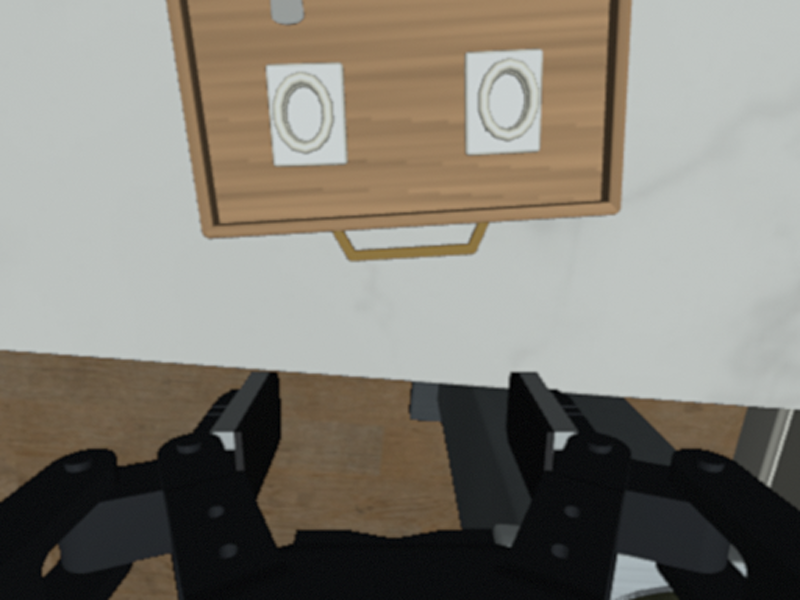

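The foot corners are clear. Rest b spans (267,66)–(346,163) with its ring at (303,112); rest a spans (465,53)–(542,153) with its ring at (508,99).

```bash
python3 - <<'E'
from h import *
c=load('wrist')
for n,q,r in [('b',[(267,66),(341,62),(346,163),(275,166)],(303,112)),('a',[(465,53),(542,50),(541,153),(467,156)],(508,99))]:
    p=np.array([onz(c,u*.64,v*.64,.012)[:2] for u,v in q])
    print(n,p.mean(0).round(4),'len',[np.linalg.norm(p[i]-p[(i+1)%4]).round(4) for i in range(4)],'yaw',[np.degrees(np.arctan(d[1]/d[0])).round(1) for d in (p[0]-p[3],p[1]-p[2])], 'ring',onz(c,r[0]*.64,r[1]*.64,.027)[:2].round(4))
H,S,V=masks(c)
pts(c,(S<45)&(V>130),(240,40,370,185),.012,'b',400)
pts(c,(S<45)&(V>130),(440,30,570,175),.012,'a',400)
goto(.46,-.14,.2,0); goto(.50,-.1448,.2,-8)
E
```

```text
b [0.4445 0.3135] len [np.float64(0.042), np.float64(0.0551), np.float64(0.0422), np.float64(0.0548)] yaw [np.float64(5.9), np.float64(6.2)] ring [0.445  0.3134]
a [0.4596 0.2008] len [np.float64(0.0433), np.float64(0.0558), np.float64(0.0437), np.float64(0.0559)] yaw [np.float64(7.8), np.float64(8.2)] ring [0.4607 0.2017]
b px [307. 113.] 3165 mean [0.4454 0.3139] rect 445 314 56 44 yaw 6.2 4sig [64.4 50.8]
a px [503. 101.] 3164 mean [0.4611 0.2017] rect 461 202 56 44 yaw 7.5 4sig [64.8 50.5]
cur yaw 4.6 tilt 0.12 q6 2.03; turn tool-z 0.080 rad; then dx 10.20 dy 39.84 dz -1.27 cm
cur yaw 4.6 tilt 0.12 q6 2.03; turn tool-z 0.220 rad; then dx 19.68 dy 37.95 dz -1.27 cm
```

Rest b is at (0.445, 0.314), yaw 6°; rest a is at (0.4605, 0.2015), yaw 8°; the foot sizes match. Now to egg A.

>>> {"fn": "move_arm", "kwargs": {
  "rows": [0,0,0.11,0,0,0,6.5,0,0,0.11,0,0,0,6.5,0,0,0,2.2,5.4,0,6.5,0,0,0,2.2,5.4,0,6.5,0,0,0,2.2,5.4,0,6.5]
}}

```text
clock: 16.9
eef_pos: [0.4025, 0.0871, 0.1868]
ee_rot: [-3.134, 0.22, -0.002]
force: [1.2, 1.2, -0.1]
gripper_width: 0.762
```

>>> {"fn": "move_arm", "kwargs": {
  "rows": [0,0,0,2.2,5.4,0,6.5,0,0,0,2.2,5.4,0,6.5,0,0,0,2.2,5.4,0,6.5,0,0,0,2.2,5.4,0,6.5,0,0,0,0,0,0,6.5]
}}

```text
clock: 17.52
eef_pos: [0.4592, -0.141, 0.1861]
ee_rot: [3.133, -0.227, 0.001]
force: [1.0, 0.7, 0.0]
gripper_width: 0.762
```

>>> {"fn": "move_arm", "kwargs": {
  "rows": [0,0,0,0,0,0,6.5,0,0,0,0,0,0,6.5,0,0,0,0,0,0,6.5,0,0,0,0,0,0,6.5,0,0,0,0,0,0,6.5]
}}

```text
clock: 18.15
eef_pos: [0.4581, -0.1372, 0.1864]
ee_rot: [3.134, -0.219, 0.0]
force: [-0.0, -0.9, 0.2]
gripper_width: 0.761
```

```bash
python3 - <<'E'
from h import *
c=cap('wrist','w10.png'); H,S,V=masks(c)
o=status.get_obs();print(o['eef_pos'],o['clock'])
p=pts(c,(S>70)&((H<14)|(H>170)),(0,0,800,360),.022,'red',300)
for q in p:
    h=cv2.convexHull((q*1000).astype(np.float32)); print(cv2.fitEllipse(h))
E
```

```text
[ 0.45812538 -0.13723826  0.18634629] 18.2
red px [381. 110.] 2477 mean [ 0.5525 -0.1453] rect 551 -145 41 54 yaw -14.4 4sig [54.1 41.9]
red px [759. 307.] 2058 mean [ 0.407  -0.3589] rect 407 -359 59 42 yaw 48.3 4sig [59.4 42.6]
red px [410. 346.] 365 mean [ 0.4121 -0.1427] rect 416 -139 34 24 yaw -74.4 4sig [36.  20.8]
((552.0121459960938, -145.23056030273438), (41.50039291381836, 53.978851318359375), 76.05006408691406)
((406.6125793457031, -359.2897644042969), (42.341888427734375, 59.58855056762695), 140.07916259765625)
((419.6985778808594, -131.26617431640625), (30.334331512451172, 53.19879913330078), 148.7830352783203)
```

```bash
python3 - <<'E'
from h import *
goto(.552,-.145,.002,-14)
E
```

```text
cur yaw -8.0 tilt 0.01 q6 1.34; turn tool-z 0.104 rad; then dx 9.30 dy -1.52 dz 18.43 cm
```

>>> {"fn": "move_arm", "kwargs": {
  "rows": [0,0,0.104,0,0,0,6.5,0,0,0,4.6,-0.76,1.4,6.5,0,0,0,4.7,-0.76,1,6.5,0,0,0,0,0,4,6.5,0,0,0,0,0,4,6.5]
}}

```text
clock: 18.82
eef_pos: [0.5522, -0.145, 0.0809]
ee_rot: [-3.118, 0.382, -0.0]
force: [-0.2, 0.0, -0.1]
gripper_width: 0.761
```

>>> {"fn": "move_arm", "kwargs": {
  "rows": [0,0,0,0,0,3,6.5,0,0,0,0,0,0,6.5,0,0,0,0,0,0,6.5,0,0,0,0,0,0,6.5,0,0,0,0,0,0,6.5]
}}

```text
clock: 19.45
eef_pos: [0.5524, -0.1453, 0.0533]
ee_rot: [3.118, -0.383, 0.002]
force: [0.3, 0.8, 0.3]
gripper_width: 0.761
```

```bash
python3 - <<'E'
from h import *
c=cap('wrist','w11.png'); H,S,V=masks(c)
pts(c,(S>70)&((H<14)|(H>170)),(200,0,600,500),.022,'red',300)
goto(.552,-.145,.002,-14); print(np.array(proj(c,[.552,-.145,.022]))/.64, status.get_obs()['clock'])
E
```

```text
red px [389. 354.] 5444 mean [ 0.5523 -0.1451] rect 551 -145 43 54 yaw -15.8 4sig [53.9 42.8]
cur yaw -14.0 tilt 0.06 q6 1.49; turn tool-z 0.000 rad; then dx -0.03 dy -0.02 dz 5.10 cm
[389.00000259 355.02115836] 19.5
```

View pics/w11.png

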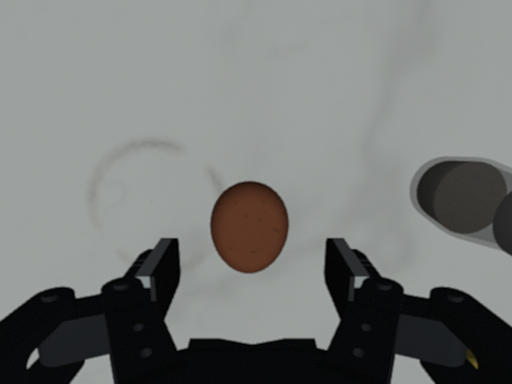

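The egg sits centred between the jaws, at (250,227) in the 512 px image. I'll descend and grip slowly.

>>> {"fn": "move_arm", "kwargs": {
  "rows": [0,0,0,0,0,2,6.5,0,0,0,0,0,2,6.5,0,0,0,0,0,1,6.5,0,0,0,0,0,0,6.5,0,0,0,0,0,0,6]
}}

```text
clock: 20.12
eef_pos: [0.5524, -0.1452, 0.0028]
ee_rot: [3.118, -0.383, 0.001]
force: [-0.4, -0.5, 0.7]
gripper_width: 0.705
```

>>> {"fn": "move_arm", "kwargs": {
  "rows": [0,0,0,0,0,0,5.5,0,0,0,0,0,0,5,0,0,0,0,0,0,4.6,0,0,0,0,0,0,4.2,0,0,0,0,0,0,3.9]
}}

```text
clock: 20.75
eef_pos: [0.5522, -0.1453, 0.0025]
ee_rot: [3.118, -0.383, 0.001]
force: [-0.7, 0.2, 3.2]
gripper_width: 0.489
```

>>> {"fn": "move_arm", "kwargs": {
  "rows": [0,0,0,0,0,0,3.6,0,0,0,0,0,0,3.3,0,0,0,0,0,-0.2,3,0,0,0,0,0,-0.6,3,0,0,0,0,0,-1.2,3]
}}

```text
clock: 21.38
eef_pos: [0.5518, -0.145, 0.0225]
ee_rot: [-3.118, 0.383, 0.001]
force: [0.6, -0.1, -0.6]
gripper_width: 0.486
```

Gripped at 41 mm and lifting. Next I'll compute the carry to rest b.

>>> {"fn": "move_arm", "kwargs": {
  "rows": [0,0,0,0,0,-2,3,0,0,0,0,0,-3,3,0,0,0,0,0,-4,3,0,0,0,0,0,-4,3,0,0,0,0,0,0,3]
}}

```text
clock: 22.0
eef_pos: [0.5532, -0.1454, 0.1562]
ee_rot: [3.117, -0.382, 0.01]
force: [-0.1, -0.6, -0.9]
gripper_width: 0.488
```

```bash
python3 - <<'E'
from h import *
o=status.get_obs(); print(o['eef_pos'],o['gripper_width'])
c=cap('wrist'); H,S,V=masks(c); pts(c,(S>70)&((H<14)|(H>170)),(200,0,600,560),o['eef_pos'][2]+.0195,'egg',300)
goto(.445,.3138,.12,7)
E
```

```text
[ 0.55321962 -0.1454436   0.15622686] 0.4877193407806851
egg px [395. 424.] 10704 mean [ 0.5516 -0.147 ] rect 551 -146 45 57 yaw -7.9 4sig [57.2 45.3]
cur yaw -14.0 tilt 0.17 q6 1.49; turn tool-z -0.366 rad; then dx -5.07 dy -46.87 dz 3.40 cm
```

>>> {"fn": "move_arm", "kwargs": {
  "rows": [0,0,-0.122,0,0,0,3,0,0,-0.122,0,0,0,3,0,0,-0.122,0,0,0,3,0,0,0,-0.4,-4,0,3,0,0,0,-0.5,-5,0,3]
}}

```text
clock: 22.68
eef_pos: [0.5313, -0.0563, 0.1511]
ee_rot: [-3.135, -0.189, 0.003]
force: [0.9, 0.5, 0.1]
gripper_width: 0.483
```

>>> {"fn": "move_arm", "kwargs": {
  "rows": [0,0,0,-0.6,-5.4,0,3,0,0,0,-0.6,-5.4,0,3,0,0,0,-0.6,-5.4,0,3,0,0,0,-0.6,-5.4,0,3,0,0,0,-0.6,-5.4,0,3]
}}

```text
clock: 23.3
eef_pos: [0.4684, 0.209, 0.1515]
ee_rot: [3.135, 0.191, -0.002]
force: [0.3, -0.5, -1.2]
gripper_width: 0.486
```

>>> {"fn": "move_arm", "kwargs": {
  "rows": [0,0,0,-0.6,-5,0,3,0,0,0,-0.57,-3.87,0,3,0,0,0,0,-2,1,3,0,0,0,0,0,2,3,0,0,0,0,0,0,3]
}}

```text
clock: 23.92
eef_pos: [0.444, 0.313, 0.1201]
ee_rot: [3.134, 0.191, -0.006]
force: [0.0, -0.5, -0.1]
gripper_width: 0.484
```

>>> {"fn": "move_arm", "kwargs": {
  "rows": [0,0,0,0,0,1,3,0,0,0,0,0,0,3,0,0,0,0,0,0,3,0,0,0,0,0,0,3,0,0,0,0,0,0,3]
}}

```text
clock: 24.55
eef_pos: [0.4448, 0.314, 0.1125]
ee_rot: [-3.136, -0.191, -0.001]
force: [0.5, -0.0, 0.0]
gripper_width: 0.486
```

```bash
python3 - <<'E'
from h import *
o=status.get_obs(); print(o['eef_pos'],o['gripper_width'],o['force'])
c=cap('wrist','w12.png'); H,S,V=masks(c); pts(c,(S>110)&((H<9)|(H>170)),(200,0,600,560),o['eef_pos'][2]+.0195,'egg',300)
goto(.445,.3138,.027,7)
E
```

```text
[0.44484017 0.31397698 0.11253888] 0.4861375690544326 [ 0.5177741  -0.02388433  0.00507961]
cur yaw 7.0 tilt 0.01 q6 2.00; turn tool-z -0.000 rad; then dx 0.02 dy 0.02 dz 8.54 cm
```

View pics/w12.png

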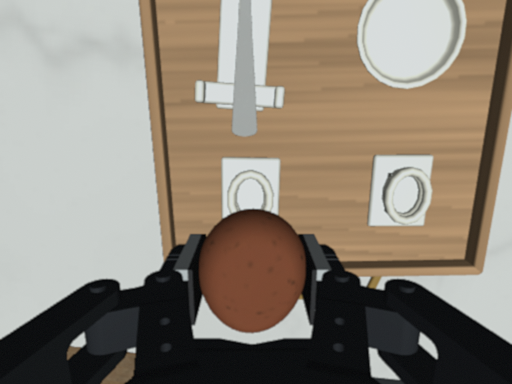

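```bash
python3 - <<'E'
from h import *
c=load('wrist')
print(onz(c,251,158,.012), onz(c,222,158,.012),onz(c,280,158,.012), 'expect',.445+.028*np.cos(.105),.3138+.028*np.sin(.105))
print('rest a corners', np.mean([onz(c,u,v,.012) for u,v in [(375,155),(433,154),(428,226),(369,226)]],axis=0))
E
```

```text
[0.47197241 0.31653839 0.012     ] [0.46938358 0.33783557 0.012     ] [0.47456159 0.2952384  0.012     ] expect 0.47284579175695796 0.3167346007272087
rest a corners [0.46048375 0.20018369 0.012     ]
```

>>> {"fn": "move_arm", "kwargs": {
  "rows": [0,0,0,0,0,3,3,0,0,0,0,0,3,3,0,0,0,0,0,1.5,3,0,0,0,0,0,0.5,3,0,0,0,0,0,0,3]
}}

```text
clock: 25.22
eef_pos: [0.445, 0.3141, 0.0328]
ee_rot: [-3.135, -0.191, -0.001]
force: [-0.5, -0.4, 1.0]
gripper_width: 0.489
```

Agrees within 1 mm. Now the slow final descent until contact.

>>> {"fn": "move_arm", "kwargs": {
  "rows": [0,0,0,0,0,0.3,3,0,0,0,0,0,0.2,3,0,0,0,0,0,0.1,3,0,0,0,0,0,0,3,0,0,0,0,0,0,3]
}}

```text
clock: 25.85
eef_pos: [0.4456, 0.3143, 0.0273]
ee_rot: [-3.135, -0.191, -0.004]
force: [1.9, 0.3, 6.5]
gripper_width: 0.487
```

>>> {"fn": "move_arm", "kwargs": {
  "rows": [0,0,0,0,0,0.1,3,0,0,0,0,0,0,3,0,0,0,0,0,0,3,0,0,0,0,0,0,3,0,0,0,0,0,0,3]
}}

```text
clock: 26.48
eef_pos: [0.446, 0.3146, 0.0267]
ee_rot: [-3.134, -0.191, -0.005]
force: [2.8, 0.2, 8.8]
gripper_width: 0.487
```

>>> {"fn": "move_arm", "kwargs": {
  "rows": [0,0,0,0,0,-0.1,3.8,0,0,0,0,0,0,4.2,0,0,0,0,0,0,4.5,0,0,0,0,0,0,5,0,0,0,0,0,0,5.6]
}}

```text
clock: 27.1
eef_pos: [0.4445, 0.3138, 0.026]
ee_rot: [3.135, 0.191, -0.001]
force: [-0.4, -0.8, -0.7]
gripper_width: 0.653
```

>>> {"fn": "move_arm", "kwargs": {
  "rows": [0,0,0,0,0,0,6.2,0,0,0,0,0,0,6.5,0,0,0,0,0,-1,6.5,0,0,0,0,0,-3,6.5,0,0,0,0,0,-4,6.5]
}}

```text
clock: 27.72
eef_pos: [0.4444, 0.3137, 0.1073]
ee_rot: [3.135, 0.191, -0.002]
force: [0.8, -0.5, 0.7]
gripper_width: 0.765
```

>>> {"fn": "move_arm", "kwargs": {
  "rows": [0,0,0,0,0,-4,6.5,0,0,0,0,0,-4,6.5,0,0,0,-4,0,0,6.5,0,0,0,-4,0,0,6.5,0,0,0,0,0,0,6.5]
}}

```text
clock: 28.35
eef_pos: [0.3637, 0.3041, 0.1873]
ee_rot: [-3.135, -0.193, -0.001]
force: [0.4, 0.0, -0.4]
gripper_width: 0.764
```

```bash
python3 - <<'E'
from h import *
o=status.get_obs(); print(o['eef_pos'],o['clock'])
c=cap('wrist','w13.png'); H,S,V=masks(c)
p=pts(c,(S>110)&((H<9)|(H>170)),(200,0,600,500),.045,'egg',300)
goto(.36,-.36,.19,38); goto(.34,-.41,.19,38)
E
```

```text
[0.36373198 0.30413372 0.18730003] 28.35
cur yaw 7.0 tilt 0.09 q6 2.07; turn tool-z -0.541 rad; then dx -41.29 dy 52.05 dz -0.27 cm
cur yaw 7.0 tilt 0.09 q6 2.07; turn tool-z -0.541 rad; then dx -45.95 dy 54.76 dz -0.27 cm
```

```bash
python3 - <<'E'
from h import *
c=load('wrist'); H,S,V=masks(c)
pts(c,((H<14)|(H>170))&(S>70)&(V<125),(200,0,600,320),.045,'egg',300)
u,v=map(int,proj(c,[.445,.3138,.045])); print(u,v,H[v,u],S[v,u],V[v,u])
E
```

```text
egg px [392. 128.] 2919 mean [0.4464 0.314 ] rect 446 314 48 49 yaw 5.6 4sig [55.1 42.9]
250 83 10 148 114
```

Egg A is seated at (0.4464, 0.314), yaw 5.6°, with the right size at z = 0.045. Now to egg B.

>>> {"fn": "move_arm", "kwargs": {
  "rows": [0,0,-0.135,0,0,0,6.5,0,0,-0.135,0,0,0,6.5,0,0,-0.135,0,0,0,6.5,0,0,-0.136,0,0,0,6.5,0,0,0,-3.83,4.56,0,6.5]
}}

```text
clock: 29.02
eef_pos: [0.3641, 0.2455, 0.1864]
ee_rot: [-2.968, -1.03, -0.001]
force: [1.4, 0.0, 0.7]
gripper_width: 0.761
```

>>> {"fn": "move_arm", "kwargs": {
  "rows": [0,0,0,-3.83,4.56,0,6.5,0,0,0,-3.83,4.56,0,6.5,0,0,0,-3.83,4.56,0,6.5,0,0,0,-3.83,4.56,0,6.5,0,0,0,-3.83,4.56,0,6.5]
}}

```text
clock: 29.65
eef_pos: [0.3528, -0.0552, 0.187]
ee_rot: [2.97, 1.021, 0.002]
force: [2.1, 0.6, 0.4]
gripper_width: 0.76
```

>>> {"fn": "move_arm", "kwargs": {
  "rows": [0,0,0,-3.83,4.56,0,6.5,0,0,0,-3.83,4.56,0,6.5,0,0,0,-3.83,4.56,0,6.5,0,0,0,-3.83,4.56,0,6.5,0,0,0,-3.83,4.56,0,6.5]
}}

```text
clock: 30.28
eef_pos: [0.3416, -0.3534, 0.1866]
ee_rot: [2.97, 1.021, 0.0]
force: [0.5, -0.1, -0.3]
gripper_width: 0.762
```

>>> {"fn": "move_arm", "kwargs": {
  "rows": [0,0,0,-3.83,4.56,0,6.5,0,0,0,0,0,0,6.5,0,0,0,0,0,0,6.5,0,0,0,0,0,0,6.5,0,0,0,0,0,0,6.5]
}}

```text
clock: 30.9
eef_pos: [0.3401, -0.4094, 0.1867]
ee_rot: [2.97, 1.023, 0.0]
force: [0.1, -0.2, -0.5]
gripper_width: 0.766
```

```bash
python3 - <<'E'
from h import *
o=status.get_obs(); print(o['eef_pos'],o['clock'])
c=cap('wrist','w14.png'); H,S,V=masks(c)
u,v=proj(c,[.4068,-.359,.022]); print(u/.64,v/.64)
p=pts(c,((H<14)|(H>170))&(S>70)&(V<125),(250,0,550,360),.022,'egg',300)
for q in p: print(cv2.fitEllipse(cv2.convexHull((q*1000).astype(np.float32))))
goto(.4068,-.359,.002,36)
E
```

```text
[ 0.34006717 -0.40937819  0.186688  ] 30.9
394.15768185567885 128.9368902687703
egg px [394. 128.] 2359 mean [ 0.4071 -0.3585] rect 406 -359 53 41 yaw 37.2 4sig [53.8 41.3]
((406.73138427734375, -358.8614807128906), (41.04264450073242, 53.666168212890625), 127.52692413330078)
cur yaw 38.0 tilt 0.03 q6 -0.04; turn tool-z 0.035 rad; then dx 8.37 dy -0.16 dz 18.47 cm
```

>>> {"fn": "move_arm", "kwargs": {
  "rows": [0,0,0,4.2,0.13,2,6.5,0,0,0,4.2,0,2,6.5,0,0,0,0,0,4,6.5,0,0,0,0,0,4,6.5,0,0,0,0,0,1.4,6.5]
}}

```text
clock: 31.58
eef_pos: [0.4063, -0.3583, 0.0506]
ee_rot: [-2.968, -1.022, 0.002]
force: [-0.4, -0.4, 0.9]
gripper_width: 0.759
```

>>> {"fn": "move_arm", "kwargs": {
  "rows": [0,0,0,0,0,0,6.5,0,0,0,0,0,0,6.5,0,0,0,0,0,0,6.5,0,0,0,0,0,0,6.5,0,0,0,0,0,0,6.5]
}}

```text
clock: 32.2
eef_pos: [0.4068, -0.3593, 0.0526]
ee_rot: [2.97, 1.022, 0.0]
force: [0.3, 0.5, -0.5]
gripper_width: 0.76
```

```bash
python3 - <<'E'
from h import *
c=cap('wrist','w15.png'); H,S,V=masks(c)
p=pts(c,((H<14)|(H>170))&(S>70)&(V<125),(250,0,550,500),.022,'egg',300)
goto(.4068,-.359,.002,38)
E
```

```text
egg px [389. 349.] 5534 mean [ 0.4069 -0.3584] rect 406 -359 55 42 yaw 37.3 4sig [55.  42.1]
cur yaw 38.0 tilt 0.01 q6 0.12; turn tool-z -0.000 rad; then dx 0.02 dy -0.02 dz 5.05 cm
```

Centred. Descend and grip as before.

>>> {"fn": "move_arm", "kwargs": {
  "rows": [0,0,0,0,0,2,6.5,0,0,0,0,0,2,6.5,0,0,0,0,0,1,6.5,0,0,0,0,0,0,6.5,0,0,0,0,0,0,6]
}}

```text
clock: 32.88
eef_pos: [0.4071, -0.3596, 0.003]
ee_rot: [2.97, 1.022, 0.001]
force: [-0.6, -0.7, -0.5]
gripper_width: 0.699
```

>>> {"fn": "move_arm", "kwargs": {
  "rows": [0,0,0,0,0,0,5.5,0,0,0,0,0,0,5,0,0,0,0,0,0,4.6,0,0,0,0,0,0,4.2,0,0,0,0,0,0,3.9]
}}

```text
clock: 33.5
eef_pos: [0.4069, -0.3593, 0.0025]
ee_rot: [2.97, 1.022, 0.0]
force: [-0.2, 0.8, 2.7]
gripper_width: 0.477
```

>>> {"fn": "move_arm", "kwargs": {
  "rows": [0,0,0,0,0,0,3.6,0,0,0,0,0,0,3.3,0,0,0,0,0,-0.2,3,0,0,0,0,0,-0.6,3,0,0,0,0,0,-1.2,3]
}}

```text
clock: 34.12
eef_pos: [0.4065, -0.3591, 0.0225]
ee_rot: [-2.97, -1.022, 0.001]
force: [-0.5, 0.5, -0.0]
gripper_width: 0.479
```

>>> {"fn": "move_arm", "kwargs": {
  "rows": [0,0,0,0,0,-2,3,0,0,0,0,0,-3,3,0,0,0,0,0,-4,3,0,0,0,0,0,-4,3,0,0,0,0,0,0,3]
}}

```text
clock: 34.75
eef_pos: [0.4076, -0.3602, 0.1561]
ee_rot: [2.965, 1.02, 0.004]
force: [-0.6, 0.3, -0.1]
gripper_width: 0.477
```

```bash
python3 - <<'E'
from h import *
o=status.get_obs(); print(o['eef_pos'],o['gripper_width'],o['clock'])
c=cap('wrist'); H,S,V=masks(c); pts(c,(S>70)&((H<14)|(H>170)),(200,0,600,560),o['eef_pos'][2]+.0195,'egg',300)
goto(.4605,.2012,.12,8)
E
```

```text
[ 0.40764472 -0.36015184  0.15608417] 0.4767097053291155 34.75
egg px [394. 417.] 10541 mean [ 0.408  -0.3606] rect 407 -362 57 44 yaw 37.0 4sig [56.7 44. ]
cur yaw 38.0 tilt 0.16 q6 0.12; turn tool-z 0.523 rad; then dx 13.10 dy -54.79 dz 3.39 cm
```

>>> {"fn": "move_arm", "kwargs": {
  "rows": [0,0,0.131,0,0,0,3,0,0,0.131,0,0,0,3,0,0,0.131,0,0,0,3,0,0,0.13,0,0,0,3,0,0,0,1,-4,0,3]
}}

```text
clock: 35.42
eef_pos: [0.4104, -0.3187, 0.1511]
ee_rot: [-3.133, -0.212, 0.002]
force: [1.0, -0.1, -0.6]
gripper_width: 0.478
```

>>> {"fn": "move_arm", "kwargs": {
  "rows": [0,0,0,1.2,-5,0,3,0,0,0,1.2,-5,0,3,0,0,0,1.2,-5,0,3,0,0,0,1.2,-5,0,3,0,0,0,1.2,-5,0,3]
}}

```text
clock: 36.05
eef_pos: [0.4351, -0.0606, 0.1516]
ee_rot: [-3.134, -0.219, 0.002]
force: [1.1, 0.2, -1.1]
gripper_width: 0.479
```

>>> {"fn": "move_arm", "kwargs": {
  "rows": [0,0,0,1.2,-5,0,3,0,0,0,1.2,-5,0,3,0,0,0,1.2,-5,0,3,0,0,0,1.2,-5,0,3,0,0,0,1.2,-4,0,3]
}}

```text
clock: 36.67
eef_pos: [0.461, 0.1855, 0.1514]
ee_rot: [3.133, 0.221, -0.003]
force: [0.5, -0.1, -0.4]
gripper_width: 0.481
```

>>> {"fn": "move_arm", "kwargs": {
  "rows": [0,0,0,0,-1.8,1,3,0,0,0,0,0,2,3,0,0,0,0,0,1,3,0,0,0,0,0,0,3,0,0,0,0,0,0,3]
}}

```text
clock: 37.3
eef_pos: [0.4594, 0.2012, 0.1128]
ee_rot: [-3.134, -0.218, -0.001]
force: [0.1, -0.5, -0.2]
gripper_width: 0.48
```

```bash
python3 - <<'E'
from h import *
o=status.get_obs(); print(o['eef_pos'],o['gripper_width'],o['clock'])
c=cap('wrist','w16.png'); H,S,V=masks(c)
p=pts(c,(S<45)&(V>130),(250,100,550,420),.012,'white',150)
if p: 
  q=max(p,key=lambda a:a[:,0].max()); print('far',np.sort(q[:,0])[-20])
goto(.4605,.2012,.0325,8)
E
```

```text
[0.45940439 0.20120379 0.11275296] 0.4799299122753421 37.3
white px [377. 116.] 1600 mean [0.5436 0.2192] rect 542 219 16 61 yaw -82.0 4sig [57.  17.7]
white px [541. 302.] 1688 mean [0.468  0.1282] rect 484 134 155 11 yaw 10.4 4sig [156.6   9.8]
white px [390. 283.] 2987 mean [0.469 0.203] rect 466 202 45 44 yaw -73.5 4sig [52.1 45.9]
far 0.5529054277856159
cur yaw 8.0 tilt 0.06 q6 1.77; turn tool-z -0.000 rad; then dx 0.10 dy 0.02 dz 8.04 cm
```

Rest a is confirmed at (0.4605, 0.2012). Lowering.

>>> {"fn": "move_arm", "kwargs": {
  "rows": [0,0,0,0.1,0,3,3,0,0,0,0,0,3,3,0,0,0,0,0,1.5,3,0,0,0,0,0,0.5,3,0,0,0,0,0,0,3]
}}

```text
clock: 37.98
eef_pos: [0.4605, 0.2018, 0.0329]
ee_rot: [-3.134, -0.219, -0.001]
force: [-0.1, 0.2, -1.0]
gripper_width: 0.485
```

>>> {"fn": "move_arm", "kwargs": {
  "rows": [0,0,0,0,0,0.3,3,0,0,0,0,0,0.2,3,0,0,0,0,0,0.1,3,0,0,0,0,0,0,3,0,0,0,0,0,0,3]
}}

```text
clock: 38.6
eef_pos: [0.4607, 0.202, 0.027]
ee_rot: [-3.133, -0.219, -0.002]
force: [-0.6, 1.1, 6.1]
gripper_width: 0.475
```

Contact made. Release, lift, retreat and check.

>>> {"fn": "move_arm", "kwargs": {
  "rows": [0,0,0,0,0,0,3.8,0,0,0,0,0,0,4.2,0,0,0,0,0,0,4.5,0,0,0,0,0,0,5,0,0,0,0,0,0,5.6]
}}

```text
clock: 39.22
eef_pos: [0.4601, 0.2015, 0.0262]
ee_rot: [3.134, 0.219, -0.0]
force: [-0.3, 0.6, 0.2]
gripper_width: 0.65
```

>>> {"fn": "move_arm", "kwargs": {
  "rows": [0,0,0,0,0,0,6.2,0,0,0,0,0,0,6.5,0,0,0,0,0,-1,6.5,0,0,0,0,0,-3,6.5,0,0,0,0,0,-4,6.5]
}}

```text
clock: 39.85
eef_pos: [0.4598, 0.2015, 0.1073]
ee_rot: [3.134, 0.219, -0.002]
force: [0.8, 0.6, 0.3]
gripper_width: 0.762
```

>>> {"fn": "move_arm", "kwargs": {
  "rows": [0,0,0,0,0,-4,6.5,0,0,0,0,0,-4,6.5,0,0,0,-4,0,0,6.5,0,0,0,-4,0,0,6.5,0,0,0,0,0,0,6.5]
}}

```text
clock: 40.48
eef_pos: [0.3794, 0.1903, 0.1872]
ee_rot: [-3.133, -0.221, -0.002]
force: [0.4, 0.8, 1.0]
gripper_width: 0.76
```

```bash
python3 - <<'E'
from h import *
o=status.get_obs(); print(o['eef_pos'],o['clock'])
c=cap('wrist','w17.png'); H,S,V=masks(c)
pts(c,((H<14)|(H>170))&(S>70)&(V<125),(150,0,650,320),.045,'egg',800)
goto(.44,-.265,.2,0)
E
```

```text
[0.37938729 0.19034344 0.18720527] 40.475
egg px [180. 129.] 2583 mean [0.4458 0.3114] rect 445 309 55 35 yaw 4.1 4sig [57.7 37. ]
egg px [391. 128.] 2854 mean [0.4616 0.2017] rect 461 202 54 42 yaw 7.6 4sig [54.7 42.3]
cur yaw 8.0 tilt 0.10 q6 1.81; turn tool-z 0.140 rad; then dx 5.94 dy 45.56 dz -1.27 cm
```

Both eggs are seated: (0.4616, 0.2017) yaw 7.6°, and the other unchanged. Now the shaker.

>>> {"fn": "move_arm", "kwargs": {
  "rows": [0,0,0.14,0,0,0,6.5,0,0,0,0.8,5.7,0,6.5,0,0,0,0.8,5.7,0,6.5,0,0,0,0.8,5.7,0,6.5,0,0,0,0.8,5.7,0,6.5]
}}

```text
clock: 41.15
eef_pos: [0.4136, -0.0397, 0.1868]
ee_rot: [3.141, -0.001, 0.002]
force: [1.7, 0.8, 0.1]
gripper_width: 0.762
```

>>> {"fn": "move_arm", "kwargs": {
  "rows": [0,0,0,0.7,5.7,0,6.5,0,0,0,0.7,5.7,0,6.5,0,0,0,0.7,5.7,0,6.5,0,0,0,0.7,5.7,0,6.5,0,0,0,0,0,0,6.5]
}}

```text
clock: 41.78
eef_pos: [0.441, -0.269, 0.1859]
ee_rot: [3.141, -0.006, -0.0]
force: [-0.4, 1.1, -1.3]
gripper_width: 0.764
```

>>> {"fn": "move_arm", "kwargs": {
  "rows": [0,0,0,0,0,0,7,0,0,0,0,0,0,7,0,0,0,0,0,0,7,0,0,0,0,0,0,7,0,0,0,0,0,0,7]
}}

```text
clock: 42.4
eef_pos: [0.4409, -0.2653, 0.1864]
ee_rot: [3.141, 0.0, 0.0]
force: [-0.1, -0.0, -0.7]
gripper_width: 0.819
```

```bash
python3 - <<'E'
from h import *
o=status.get_obs(); print(o['eef_pos'],o['clock'])
c=cap('wrist'); cv2.imwrite('pics/w18.png',cv2.resize(c['image'],(800,600),interpolation=cv2.INTER_CUBIC)); H,S,V=masks(c)
pts(c,(V<145)&(S<80),(250,20,550,230),.07,'shaker',400)
print(np.array(proj(c,[.543,-.265,.09]))/.64,np.array(proj(c,[.543,-.265,.0]))/.64)
E
```

```text
[ 0.440889   -0.2653215   0.18640056] 42.4
shaker px [387.  87.] 2740 mean [ 0.5406 -0.2636] rect 540 -263 39 43 yaw -15.2 4sig [44.8 38.6]
[389.25893512  74.96085779] [390.30725118 100.17605977]
```

View pics/w18.png

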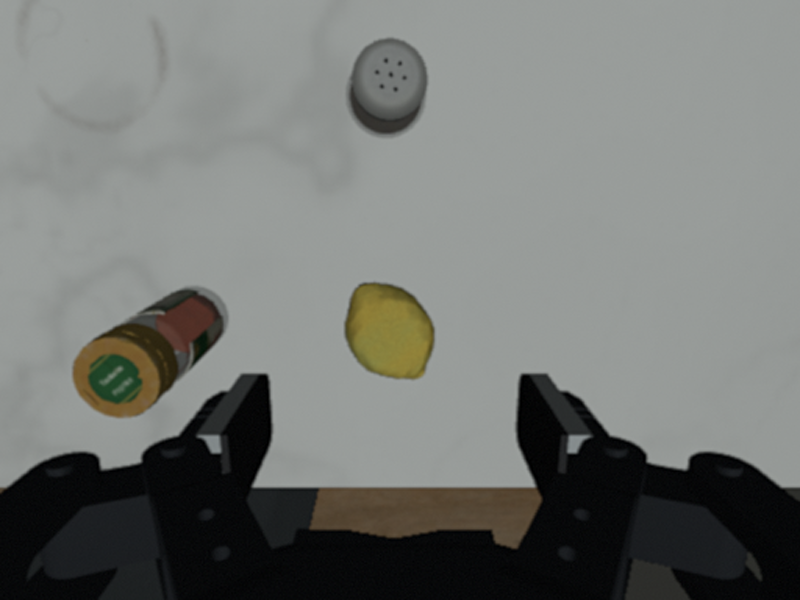

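The perforation centre (390,74) agrees with a shaker at (0.543, -0.265). Descend and grip.

>>> {"fn": "move_arm", "kwargs": {
  "rows": [0,0,0,5.1,0,0,7,0,0,0,5.1,0,0,7,0,0,0,0,0,0,7,0,0,0,0,0,4,7,0,0,0,0,0,4,7]
}}

```text
clock: 43.08
eef_pos: [0.5423, -0.2656, 0.1056]
ee_rot: [3.141, -0.0, 0.001]
force: [0.2, 0.3, -0.4]
gripper_width: 0.82
```

>>> {"fn": "move_arm", "kwargs": {
  "rows": [0,0,0,0,0,4,7,0,0,0,0,0,3,7,0,0,0,0,0,1,7,0,0,0,0,0,0,7,0,0,0,0,0,0,6.2]
}}

```text
clock: 43.7
eef_pos: [0.5434, -0.2659, 0.0278]
ee_rot: [3.141, -0.0, 0.003]
force: [0.1, -0.1, -0.2]
gripper_width: 0.73
```

>>> {"fn": "move_arm", "kwargs": {
  "rows": [0,0,0,0,0,0,5.5,0,0,0,0,0,0,5,0,0,0,0,0,0,4.6,0,0,0,0,0,0,4.2,0,0,0,0,0,0,3.8]
}}

```text
clock: 44.32
eef_pos: [0.543, -0.2656, 0.0267]
ee_rot: [3.141, -0.0, 0.001]
force: [-1.4, 2.6, 6.1]
gripper_width: 0.483
```

>>> {"fn": "move_arm", "kwargs": {
  "rows": [0,0,0,0,0,0,3.5,0,0,0,0,0,0,3.2,0,0,0,0,0,-0.2,3,0,0,0,0,0,-0.8,3,0,0,0,0,0,-2,3]
}}

```text
clock: 44.95
eef_pos: [0.5424, -0.2654, 0.0565]
ee_rot: [-3.141, 0.0, 0.002]
force: [0.1, -0.0, -0.3]
gripper_width: 0.479
```

>>> {"fn": "move_arm", "kwargs": {
  "rows": [0,0,0,0,0,-3,3,0,0,0,0,0,-4,3,0,0,0,0,0,-4,3,0,0,0,0,-3,0,3,0,0,0,0.3,-5,0,3]
}}

```text
clock: 45.58
eef_pos: [0.5457, -0.1856, 0.1681]
ee_rot: [3.141, -0.004, 0.003]
force: [0.7, 1.3, -1.1]
gripper_width: 0.477
```

>>> {"fn": "move_arm", "kwargs": {
  "rows": [0,0,0,0.3,-5,0,3,0,0,0,0.3,-5,0,3,0,0,0,0.3,-5,0,3,0,0,0,0.3,-5,0,3,0,0,0,0.3,-5,0,3]
}}

```text
clock: 46.2
eef_pos: [0.5609, 0.0661, 0.1679]
ee_rot: [-3.141, 0.0, -0.003]
force: [1.3, -0.4, -1.4]
gripper_width: 0.479
```

>>> {"fn": "move_arm", "kwargs": {
  "rows": [0,0,0,0.3,-5,0,3,0,0,0,0.3,-5,0,3,0,0,0,0.3,-5,0,3,0,0,0,0,0,0,3,0,0,0,0,0,0,3]
}}

```text
clock: 46.82
eef_pos: [0.5699, 0.2141, 0.1671]
ee_rot: [3.142, -0.0, 0.001]
force: [-0.6, -0.3, -0.6]
gripper_width: 0.48
```

```bash
python3 - <<'E'
from h import *
o=status.get_obs(); print(o['eef_pos'],o['gripper_width'],o['clock'])
c=cap('wrist'); cv2.imwrite('pics/w19.png',cv2.resize(c['image'],(800,600),interpolation=cv2.INTER_CUBIC)); H,S,V=masks(c)
goto(.5688,.2242,.045,0)
E
```

```text
[0.56989569 0.21411846 0.16710198] 0.47998189486923293 46.825
cur yaw -0.1 tilt 0.03 q6 1.87; turn tool-z -0.001 rad; then dx -0.12 dy -1.06 dz 12.20 cm
```

>>> {"fn": "move_arm", "kwargs": {
  "rows": [0,0,0,-0.1,-1.02,2,3,0,0,0,0,0,3,3,0,0,0,0,0,4,3,0,0,0,0,0,2.5,3,0,0,0,0,0,0.5,3]
}}

```text
clock: 47.5
eef_pos: [0.5678, 0.2241, 0.0437]
ee_rot: [3.14, -0.001, -0.006]
force: [0.1, -0.2, -0.4]
gripper_width: 0.485
```

>>> {"fn": "move_arm", "kwargs": {
  "rows": [0,0,0,0,0,0.2,3,0,0,0,0,0,0.2,3,0,0,0,0,0,0.2,3,0,0,0,0,0,0,3,0,0,0,0,0,0,3]
}}

```text
clock: 48.12
eef_pos: [0.569, 0.2247, 0.0405]
ee_rot: [-3.141, 0.0, -0.0]
force: [-0.2, 0.0, -1.3]
gripper_width: 0.479
```

```bash
python3 - <<'E'
from h import *
o=status.get_obs(); print(o['force'])
goto(.5688,.2242,.0385,0)
E
```

```text
[-0.15137949  0.04093144 -1.28136033]
cur yaw -0.0 tilt 0.02 q6 1.89; turn tool-z -0.000 rad; then dx -0.02 dy 0.05 dz 0.20 cm
```

>>> {"fn": "move_arm", "kwargs": {
  "rows": [0,0,0,0,0,0.15,3,0,0,0,0,0,0.1,3,0,0,0,0,0,0,3,0,0,0,0,0,0,3,0,0,0,0,0,0,3]
}}

```text
clock: 48.75
eef_pos: [0.5693, 0.2248, 0.0387]
ee_rot: [-3.141, 0.0, -0.002]
force: [-2.4, -1.7, 7.9]
gripper_width: 0.481
```

>>> {"fn": "move_arm", "kwargs": {
  "rows": [0,0,0,0,0,0.1,3,0,0,0,0,0,0,3,0,0,0,0,0,0,3,0,0,0,0,0,0,3,0,0,0,0,0,0,3]
}}

```text
clock: 49.38
eef_pos: [0.5696, 0.2248, 0.0386]
ee_rot: [-3.141, 0.0, -0.003]
force: [-5.2, -2.6, 16.2]
gripper_width: 0.481
```

Contact at the expected height. Ease off 1 mm, release slowly, and lift clear.

>>> {"fn": "move_arm", "kwargs": {
  "rows": [0,0,0,0,0,-0.1,3.6,0,0,0,0,0,0,4.1,0,0,0,0,0,0,4.5,0,0,0,0,0,0,5,0,0,0,0,0,0,5.8]
}}

```text
clock: 50.0
eef_pos: [0.5689, 0.2246, 0.0376]
ee_rot: [3.142, -0.0, -0.0]
force: [0.8, -1.0, 0.2]
gripper_width: 0.677
```

>>> {"fn": "move_arm", "kwargs": {
  "rows": [0,0,0,0,0,0,6.6,0,0,0,0,0,0,6.8,0,0,0,0,0,-2,6.8,0,0,0,0,0,-4,6.8,0,0,0,0,0,-5,6.8]
}}

```text
clock: 50.62
eef_pos: [0.5686, 0.2246, 0.1499]
ee_rot: [3.141, -0.0, -0.001]
force: [0.3, -0.1, 0.7]
gripper_width: 0.796
```

>>> {"fn": "move_arm", "kwargs": {
  "rows": [0,0,0,0,0,-5,6.8,0,0,0,-5,0.5,0,6.8,0,0,0,-5,0.5,0,6.8,0,0,0,-5,0,0,6.8,0,0,0,0,0,0,6.8]
}}

```text
clock: 51.25
eef_pos: [0.4169, 0.2148, 0.1995]
ee_rot: [-3.141, -0.002, -0.003]
force: [-0.2, -0.8, -0.0]
gripper_width: 0.797
```

```bash
python3 - <<'E'
from h import *
o=status.get_obs(); print(o['eef_pos'],o['clock'])
c=cap('wrist'); cv2.imwrite('pics/w20.png',cv2.resize(c['image'],(800,600),interpolation=cv2.INTER_CUBIC)); H,S,V=masks(c)
print('expect dome top px',np.array(proj(c,[.569,.2242,.102]))/.64,'foot',np.array(proj(c,[.569,.2242,.012]))/.64)
t=cap('top'); H,S,V=masks(t)
pts(t,((H<12)|(H>170))&(S>110),(430,260,610,390),.022,'red(top)',20)
pts(t,(S>120)&(H>18)&(H<35),(490,330,550,390),.026,'lemon(was .4068,-.2623)',40)
pts(t,(S>60),(435,335,480,385),.1,'jar(was .4068,-.1323)',40)
E
```

```text
[0.41686522 0.21477171 0.1995255 ] 51.25
expect dome top px [367.10033939 -57.33589858] foot [374.81580929   7.8545055 ]
lemon(was .4068,-.2623) px [523. 363.] 270 mean [ 0.4067 -0.2623] rect 407 -262 46 54 yaw 29.5 4sig [61.2 46.1]
jar(was .4068,-.1323) px [455. 358.] 215 mean [ 0.4068 -0.1323] rect 406 -132 40 44 yaw -35.7 4sig [50.2 40. ]
```

View pics/w20.png

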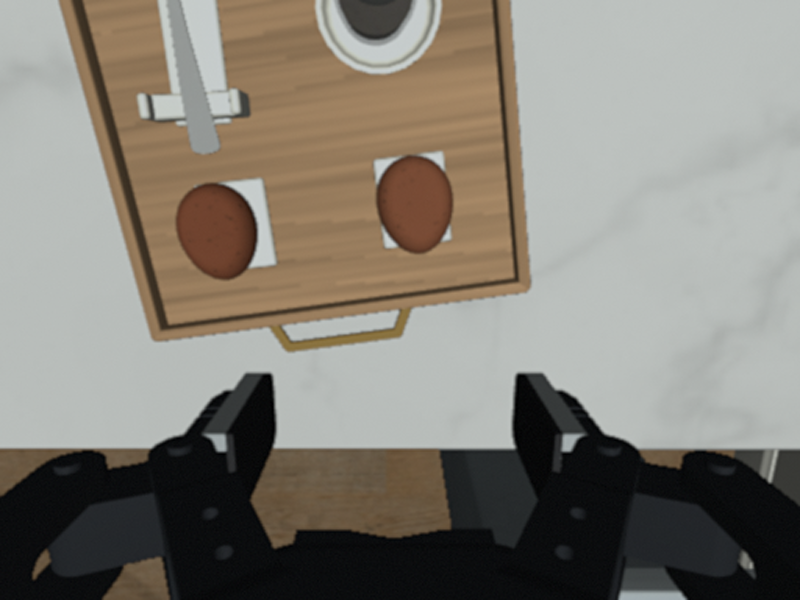

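The eggs and spoon lie well, and the shaker's foot (377,20) is inside the saucer. I'll do a numeric upright and centre check from the top camera.

```bash
python3 - <<'E'
from h import *
for n in ('top','scene'):
    c=load('top') if n=='top' else cap('scene'); H,S,V=masks(c)
    a=np.array([proj(c,[.569,.2244,z]) for z in (.012,.102)]); print(n,'axis px foot/top',a.round(1))
    x0,y0=(a.min(0)-14).astype(int); x1,y1=(a.max(0)+14).astype(int)
    m=np.zeros(V.shape,np.uint8); m[y0:y1,x0:x1]=((V<135)&(S<70))[y0:y1,x0:x1]
    k,l,st,ce=cv2.connectedComponentsWithStats(m)
    for i in range(1,k):
        if st[i,4]>15: print(st[i],ce[i].round(1))
    if n=='top':
        pts(c,((H<12)|(H>170))&(S>110),(180,300,310,370),.045,'egg',30)
E
```

```text
top axis px foot/top [[166.8 177.3]
 [161.1 169.6]]
[157 166  15  18 154] [164.6 175.7]
[152 177   9  14  51] [156.  183.7]
egg px [264. 322.] 34 mean [0.4781 0.2089] rect 479 208 11 27 yaw -76.6 4sig [30.3 12.9]
scene axis px foot/top [[185.3 226.5]
 [182.3 203.6]]
[193 189   6   4  17] [196.1 190.1]
[178 207  12   7  36] [183.4 210.4]
[179 216  12  12 125] [184.5 221.4]
```

```bash
python3 -c "
from cell import job,status
print(status.get_obs()['dq'].round(3)); print(job.hand_in())"
```

```text
[-0.006  0.024 -0.006  0.001 -0.006 -0.   ]
the job is handed in; nothing more can be done
None
```

The tray is laid and the job is handed in after about 51 s of the 128 s allowed; the hand-in reported no verdict.

**What went wrong:** the first spoon grasp closed over the top of the spoon. I lifted, felt for the worktop and gripped it again lower down.

**Last checks:**

| Item | Placed at (m) | Check |
|---|---|---|
| Egg A | (0.446, 0.314), 4–6° | Within about 2 mm of the rest centre, lying along it |
| Egg B | (0.462, 0.202), 7.6° | Within about 2 mm of the rest centre, lying along it |
| Spoon | (0.558, 0.333) | Over both bars, within about 2 mm of centre by the pre-release measurement and a few degrees off the rest's axis |
| Shaker | (0.569, 0.2246) | Within about 2 mm of the measured saucer centre, on the floor at the expected height, upright in the scene view |
| Lemon and jar | unchanged | Moved less than 1 mm in the top view |

- **Egg check from the top camera:** my last attempt failed; the arm was probably in the way and it gave only a stray patch. The egg positions come from the wrist camera.
- **Shaker centring:** it rests on the release pose, the wrist picture of the foot and the scene view, because the top view did not separate the shaker cleanly.

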